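Catch a portion from the chute dispenser and lid the bowl

TASK

Hold the steel bowl under the mouth of the chute dispenser and push the paddle back with it, so that all five cheese chunks slide off the chute into the bowl and none is spilled. Then stand the bowl upright on the worktop, let the paddle spring back, and put the lid squarely on the bowl. Leave the other things where they are.

Things in the scene. Friction and masses are not known exactly. Their poses are not given: they have to be found in the camera images.
- dispenser: Fixed steel chute, 320 mm tall, 86 mm wide. Origin on the worktop straight below the middle of its lip; +x points to its back (135 mm behind), so pieces come off along -x. Trough 72 mm wide, sloping 38 degrees. Its sides reach down to 180 mm above the worktop 20 mm before the lip; sides and clear visor end 57 mm before it, 225 mm up. Side plates begin 45 mm behind the lip.
- lip (a point): Middle of the lower edge of the chute floor, 200 mm above the worktop; axes as the dispenser's. Pieces drop off here and land 10 to 60 mm in front of it, depending on the fall.
- paddle (a joint): Sprung rocker under the chute, rad: 0 = at rest, its low fence stands across the mouth and holds the pieces back; pushing the paddle towards the dispenser's back (+x, about 3 N) lowers the fence: clear of the floor from about 0.28, stop at 0.40. It springs back by itself.
- paddle_face (a point): Middle of the front face of the push paddle, a dark upright plate 70 mm wide and 60 mm tall hanging below the mouth; at rest 17 mm in front of the lip and 113 mm above the worktop (its lower edge 83 mm above). It moves back about 40 mm and down about 20 mm when pushed fully.
- bowl: Loose plain steel bowl, 136 mm across the rim, 70 mm tall, foot 68 mm across, wall 4 mm thick, sloping outwards by 25 degrees from foot to rim; about 0.2 kg. Origin at the centre of its underside, z up.
- bowl_mouth (a point): Centre of the bowl's mouth, at rim height (70 mm above its underside).
- bowl_middle (a point): Point on the bowl's axis, 35 mm above its underside.
- lid: Loose steel lid for the bowl: disc 144 mm across and 4 mm thick with a tapered plug below it (8 mm deep, 100 to 108 mm across) that goes inside the bowl's rim, and an upright black knob on top. Origin at the centre of the plug's underside, z up; disc from 8 to 12 mm, knob from 12 to 51 mm. Fully on, its origin is 62 mm above the bowl's.
- lid_knob (a point): Grip point on the lid's axis, 38 mm above its underside; the knob is about 26 mm thick there, the disc's top 26 mm below.
- chunk_1: Loose chunk of hard cheese, a rough block about 26x24x24 mm, 20 g; at the start on the chute behind the fence. Origin at its centre.
- chunk_2: Loose chunk of hard cheese, a rough block about 26x24x24 mm, 20 g; at the start on the chute behind the fence. Origin at its centre.
- chunk_3: Loose chunk of hard cheese, a rough block about 26x24x24 mm, 20 g; at the start on the chute behind the fence. Origin at its centre.
- chunk_4: Loose chunk of hard cheese, a rough block about 26x24x24 mm, 20 g; at the start on the chute behind the fence. Origin at its centre.
- chunk_5: Loose chunk of hard cheese, a rough block about 26x24x24 mm, 20 g; at the start on the chute behind the fence. Origin at its centre.
- tin: Bystander: round food tin, 76 mm across, 58 mm tall. Origin at the centre of its underside.
- dredger: Bystander: steel flour shaker with side handle, 112 mm tall. Origin at the centre of its underside.
- timer: Bystander: round kitchen timer, 68 mm across, 36 mm tall. Origin at the centre of its underside.
- pad: Bystander: flat order pad, 142x86x11 mm. Origin at the centre of its underside.
Mind the look-alikes: they are no part of the job. Leave any blue look-alike of the lid alone.

How it is judged:
By the outcome, as a careful person would: the job done as asked, in the order asked, and still so for the second after the job is handed in, with the robot touching nothing.
It also fails if it takes over 64 s, if anything falls off the work surface, if the arm or the gripper's body presses on something with over 40 N, if the wrist force passes 120 N, or if a joint passes its speed limit or range.

ROBOT

A 6-joint arm with a two-finger parallel gripper is mounted at the origin on a cart in front of the work surface, level with it; the furniture and walls round the work are solid. World frame = base frame: x ahead of the robot, y to its left, z up, the work surface at z = 0. Lengths are in m, angles in degrees, forces in N, time in s.
With the tool pointing down it reaches from about 0.35 to 0.875 m from the base axis. Payload 4.2 kg.
Tool frame: the origin (TCP) lies midway between the tips of the shut fingers; the grasp point (between the pads) lies 19 mm behind it; z points along the fingers, y is the line along which they close (so a half turn about z gives the same grasp; the last joint's range is limited). The gripper opens to 87 mm and grips with 3 to 60 N. Pads are 19 mm wide; open, the fingers measure 117 mm over their backs; the gripper's body (75 mm by 190 mm) begins 51 mm behind the grasp point.
Start: joints at [78.816, 22.042, 0.453, 0, -68.411, -14.817], TCP at [0.274, 0.562, 0.223] pointing down, gripper open.
Joint ranges: [-179.83, 179.83], [-69.29, 118.12], [-61.27, 80.66], [-181.25, 117.63], [-171.15, -9.14], [-177.46, 177.46]. Speed limits (degrees/s): [159.86, 159.86, 180, 180, 180, 180].

INTERFACE

Orientations are given as a 3x3 rotation matrix whose columns are the frame's x, y, z axes.
In Python, from station import * gives the robot as it stands.
- The arm moves only by the tool move_arm, never from a script. Its argument "targets" is text: rows parted by semicolons, each of 4 numbers parted by spaces: the shift along the world's x, y, z in units of 25 mm (1.0 is 25 mm), then the turn about the world's z in units of 5 degrees (1.0 is 5 degrees). In form: tx ty tz spin; .... A call has 1 to 10 rows; each row shifts and turns the commanded pose from where the row before left it; what a row does not reach is not made up. A row lasts 1/12 s, in which the tool goes at most 41.7 mm and 7.16 degrees, less where a joint would pass 70% of its speed; a pose out of reach is approached as far as the arm can. A call is refused whole if a number of a shift passes 1 or a number of a turn 1, either way. A call with a gripper value outside its range is refused whole. "gripper" is the finger opening in mm, from 0 to 87, set as the call begins (left out, the last holds). The fingers move at their own pace and stop on an object; the grip force is fixed at half the most. Time passes only in rows, so rows that do not move let the fingers close. It gives the time, the measured TCP pose, the force, the opening and the grip force at its end, in the units of the state.
- sense(): the state, without advancing time (a new reading comes with each control period).
- capture(name): name is "scene" or "top" or "wrist"; returns a dict with "image" (400x640x3 uint8, blue, green, red), "fx", "fy", "cx", "cy" (pixels), "world_from_camera" (4x4, takes a point from camera to world coordinates); the wrist camera has in their place "hand_eye" (4x4, takes a point from camera to tool coordinates, whose origin is the TCP and whose axes are the flange's). Camera axes: x right, y up, looking along -z (the intrinsics and any distortion apply to the point x, -y, -z); pixel columns grow to the right and rows downward; lengths in m; the calibration is good to about 2 mm. A picture is of the moment at which its call begins: read the wrist's pose just before it. There is no depth.
- finish_job(): hands the job in; it is judged then, once.
The state is a dict: "time_s": time; "joints": joint angles; "joint_velocities": joint speeds; "effort": joint torques, N m; "tcp_pos": TCP position; "ee_rot": TCP orientation; "wrist_force": force on the tool from outside, world axes, zero at the start; "moment": the same for the moment, N m; "gripper_width": opening from 0.0 (shut) to 1.0 (fully open); "gripper_force": force on a finger pad.
Only numpy, scipy, OpenCV 4.12 (cv2) and the standard library are available. Lean on these libraries where they do the work, as an engineer would, in place of code of your own. Each camera call takes 0.05 s, during which the arm holds its last target. There are 200 camera calls.

## Working session

There is one attempt and no reset: what is moved stays moved. The work goes in short steps, Python scripts to look and compute and a tool call to move; the robot and the scene stay as the last step left them, time stands still between calls to the robot, and variables do not carry over. Pictures are saved under pics/ and viewed, at most 10 in all, crops included, and the job is handed in when it is done.

Besides the shell and the picture viewer there is one more tool, called after "Call:" by a JSON object that holds its "method" and its "body". move_arm: Moves the arm, as the interface text tells. Its arguments: {"type":"object","properties":{"targets":{"type":"string"},"gripper":{"type":"number"}},"required":["targets"]}

```bash
ls; mkdir -p pics; python3 - <<'E'
from station import *
import cv2,numpy as np
for n in("scene","top"):
    c=capture(n);cv2.imwrite(f"pics/{n}0.png",c["image"]);print(n,c["fx"],c["fy"],c["cx"],c["cy"],np.round(c["world_from_camera"],4).tolist(),[k for k in c])
s=sense();print(s["time_s"],s["tcp_pos"],s["ee_rot"],s["gripper_width"])
E
```

```text
pics
scene 384.6043858742583 384.6043858742583 310.82932392413943 203.1231355662072 [[0.866, 0.2822, -0.4128, 0.0577], [-0.4996, 0.4548, -0.7372, -1.0339], [-0.0203, 0.8447, 0.5349, 0.787], [0.0, 0.0, 0.0, 1.0]] ['image', 'fx', 'fy', 'cx', 'cy', 'world_from_camera']
top 428.7438562552417 428.7438562552417 322.05893410178027 208.57139943961747 [[-0.0266, 0.9973, -0.0689, 0.4353], [-0.9996, -0.0267, -0.0008, -0.1658], [-0.0026, 0.0689, 0.9976, 1.4267], [0.0, 0.0, 0.0, 1.0]] ['image', 'fx', 'fy', 'cx', 'cy', 'world_from_camera']
0.1 [0.27372784 0.56127179 0.22156265] [[ 8.98732027e-01 -4.38497610e-01 -7.68328932e-04]
 [-4.38498269e-01 -8.98730186e-01 -1.82247144e-03]
 [ 1.08628965e-04  1.97482436e-03 -9.99998044e-01]] 0.9988146234008191
```

View pics/scene0.png

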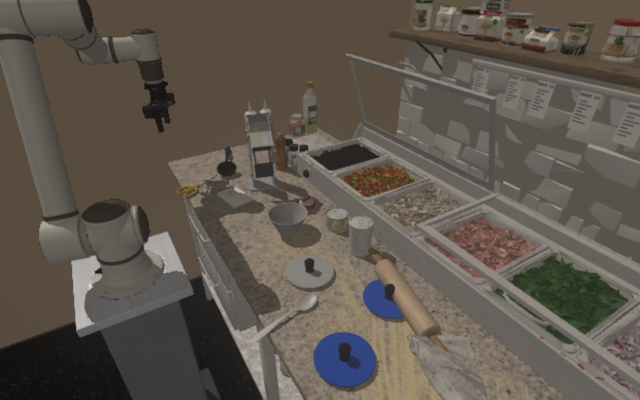

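View pics/top0.png

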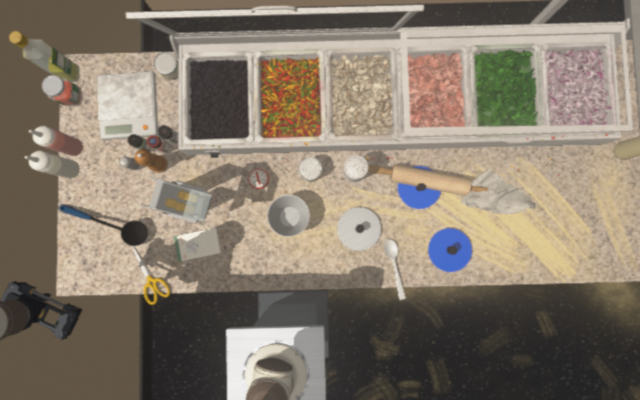

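The top view shows the bowl near (289,216), the grey lid near (360,228), the dispenser near (181,200) and the pad at (197,245). I'll enlarge both views.

```bash
python3 - <<'E'
import cv2
def crop(src,x0,y0,x1,y1,k,out):
    im=cv2.imread(src)[y0:y1,x0:x1];im=cv2.resize(im,None,fx=k,fy=k,interpolation=cv2.INTER_CUBIC)
    for x in range((x0+19)//20*20,x1,20):cv2.line(im,((x-x0)*k,0),((x-x0)*k,8),(0,0,255),1);cv2.putText(im,str(x),((x-x0)*k+2,10),0,.35,(0,0,255))
    for y in range((y0+19)//20*20,y1,20):cv2.line(im,(0,(y-y0)*k),(8,(y-y0)*k),(0,0,255),1);cv2.putText(im,str(y),(2,(y-y0)*k-2),0,.35,(0,0,255))
    cv2.imwrite(out,im)
crop("pics/top0.png",140,150,400,270,3,"pics/topc.png")
crop("pics/scene0.png",180,95,380,295,3,"pics/scenec.png")
E
```

```text
(no output)
```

View pics/topc.png

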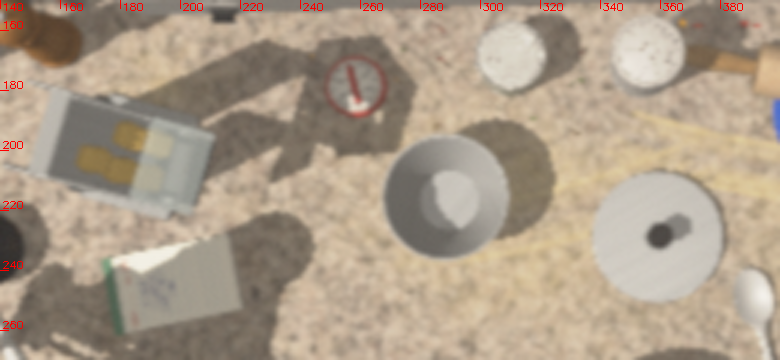

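View pics/scenec.png

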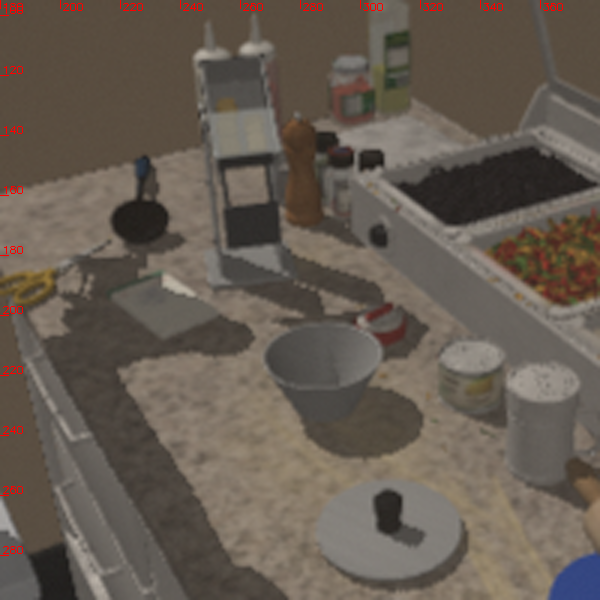

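The lid disc centre is at top (359.5,228.7) and scene (309.8,271.3). The bowl rim centre is at top (288.8,215.5) and scene (287.8,213). The dark paddle is at scene (255–274,163–177). Next I need to see how the gripper body lies, so I'll fit the poses and crop the gripper.

```bash
cat > h.py <<'E'
import cv2,numpy as np
from scipy.optimize import least_squares
CAM={"scene":(384.604,310.829,203.123,np.array([[0.866,0.2822,-0.4128,0.0577],[-0.4996,0.4548,-0.7372,-1.0339],[-0.0203,0.8447,0.5349,0.787],[0,0,0,1]])),
"top":(428.744,322.059,208.571,np.array([[-0.0266,0.9973,-0.0689,0.4353],[-0.9996,-0.0267,-0.0008,-0.1658],[-0.0026,0.0689,0.9976,1.4267],[0,0,0,1]]))}
def proj(n,P):
    f,cx,cy,T=CAM[n];p=(np.atleast_2d(P)-T[:3,3])@T[:3,:3]
    return np.c_[cx+f*p[:,0]/-p[:,2],cy-f*p[:,1]/-p[:,2]]
def bbox(n,c,r):
    a=np.linspace(0,2*np.pi,361);q=proj(n,np.c_[c[0]+r*np.cos(a),c[1]+r*np.sin(a),0*a+c[2]])
    return np.r_[q.min(0),q.max(0)]
def circ(r,obs,c0=(.5,0,.05)):  # obs: {cam:(l,t,r,b)}
    s=least_squares(lambda c:np.concatenate([bbox(n,c,r)-o for n,o in obs.items()]),c0);return s.x,s.fun
E
python3 - <<'E'
from h import *
from station import *
np.set_printoptions(precision=4,suppress=True)
b=circ(.068,{"top":(268,194.7,309.7,236.3),"scene":(268.3,202.7,307.3,223.3)});print("bowl rim",*b)
l=circ(.072,{"top":(337.7,206.7,381.3,250.7),"scene":(285.3,254.3,334.3,288.3)});print("lid disc",*l)
def pt(o):return least_squares(lambda c:np.concatenate([proj(n,c)[0]-v for n,v in o.items()]),(.5,0,.05))
k=pt({"top":(359.7,228.7),"scene":(309.3,259.7)});print("knob top",k.x,k.fun)
obs=[("scene",(-.017,.035,.143),(254.7,162.7)),("scene",(-.017,-.035,.143),(272.7,163.3)),("scene",(-.017,-.035,.083),(273.7,176)),("scene",(-.017,.035,.083),(256,177.3)),
("top",(.135,.043,.32),(151,208.3)),("top",(.135,-.043,.32),(160.7,179.3))]
def W(p,L):c,s=np.cos(p[2]),np.sin(p[2]);return np.array([p[0]+c*L[0]-s*L[1],p[1]+s*L[0]+c*L[1],L[2]])
s=least_squares(lambda p:np.concatenate([proj(n,W(p,L))[0]-o for n,L,o in obs]),(.5,.4,1.3));print("disp",s.x,np.degrees(s.x[2]),s.fun)
for L in[(-.057,.043,.225),(-.057,-.043,.225),(-.057,.043,.26),(-.057,-.043,.26)]:print(L,proj("top",W(s.x,L)),proj("scene",W(s.x,L)))
c=capture("wrist");print(np.asarray(c["hand_eye"]),c["fx"],c["cx"],c["cy"]);
A=cv2.resize(cv2.imread("pics/top0.png")[270:350,0:110],None,fx=3.5,fy=3.5,interpolation=2)
B=cv2.resize(cv2.imread("pics/scene0.png")[20:140,70:180],None,fx=3.5,fy=3.5,interpolation=2)
o=np.zeros((max(A.shape[0],B.shape[0],400),A.shape[1]+B.shape[1],3),np.uint8);o[:A.shape[0],:A.shape[1]]=A;o[:B.shape[0],A.shape[1]:]=B
cv2.imwrite("pics/grip.png",o);cv2.imwrite("pics/w0.png",c["image"])
E
```

```text
bowl rim [ 0.5118 -0.0596  0.0729] [-0.5467 -1.275   0.7468  0.0705 -1.4381 -0.8614  0.2389  1.1736]
lid disc [ 0.4652 -0.287   0.0141] [ 0.1723 -0.4094  0.3302 -0.6266 -0.4977  0.3048 -0.526  -0.1884]
knob top [ 0.465  -0.2847  0.0534] [ 0.3604 -0.804  -0.7922  0.0836]
disp [0.5268 0.1499 1.2688] 72.69495036589765 [ 0.1306  9.0908  1.3377  6.1899  1.487   7.8258  0.423   8.8981 -5.2494
 -0.478  -5.0766 -3.187 ]
(-0.057, 0.043, 0.225) [[225.0849 228.7954]] [[251.2854 156.01  ]]
(-0.057, -0.043, 0.225) [[233.8453 199.371 ]] [[276.2656 153.201 ]]
(-0.057, 0.043, 0.26) [[222.1486 228.5144]] [[250.2125 146.5383]]
(-0.057, -0.043, 0.26) [[231.1842 198.2148]] [[275.5623 143.798 ]]
[[ 0.001   0.9657  0.2596  0.0719]
 [ 1.     -0.0009 -0.0005  0.0001]
 [-0.0002  0.2596 -0.9657 -0.1618]
 [ 0.      0.      0.      1.    ]] 283.3251747410057 319.49646442965786 197.24688484600532
```

View pics/grip.png

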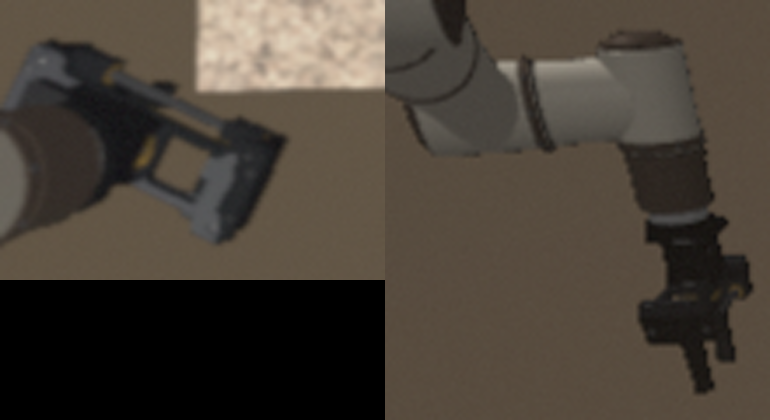

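The body's long axis looks to lie along the closing line. I'll check that by projection and with the wrist view, and refit the dispenser using other corners.

```bash
python3 - <<'E'
from h import *
np.set_printoptions(precision=1,suppress=True)
t=np.array([.2737,.5613,.2216]);y=np.array([-.4385,-.8987,0]);x=np.array([.8987,-.4385,0])
for z in(0,.07,.11):
  for a in(-.095,-.058,0,.058,.095):print(z,a,(proj("top",t+a*y+[0,0,z])[0]-[0,270])*3.5,(proj("scene",t+a*y+[0,0,z])[0]-[70,20])*3.5+[385,0])
np.set_printoptions(precision=4,suppress=True)
obs=[("scene",(-.017,.035,.143),(254.7,162.7)),("scene",(-.017,-.035,.143),(272.7,163.3)),("scene",(-.017,-.035,.083),(273.7,176)),("scene",(-.017,.035,.083),(256,177.3))]
def W(p,L):c,s=np.cos(p[2]),np.sin(p[2]);return np.array([p[0]+c*L[0]-s*L[1],p[1]+s*L[0]+c*L[1],L[2]])
s=least_squares(lambda p:np.concatenate([proj(n,W(p,L))[0]-o for n,L,o in obs]),(.5,.25,1.3));print("disp",s.x,np.degrees(s.x[2]),s.fun)
for L in[(-.057,.043,.225),(-.057,-.043,.225),(.135,.043,.32),(.135,-.043,.32)]:print(L,proj("top",W(s.x,L)),proj("scene",W(s.x,L)))
im=cv2.imread("pics/w0.png");A=cv2.imread("pics/top0.png")[270:350,0:110]
cv2.imwrite("pics/w0v.png",im)
E
```

```text
0 -0.095 [115.   66.8] [733.6 347.3]
0 -0.058 [156.3  86.3] [726.2 358. ]
0 0 [221.3 117. ] [714.  375.7]
0 0.058 [286.5 147.7] [701.  394.5]
0 0.095 [328.2 167.3] [692.3 407.2]
0.07 -0.095 [51.9 77.9] [721. 291.]
0.07 -0.058 [95.7 98.6] [713.1 300.9]
0.07 0 [164.7 131.2] [700.2 317.2]
0.07 0.058 [233.9 163.8] [686.4 334.6]
0.07 0.095 [278.1 184.7] [677.1 346.3]
0.11 -0.095 [12.2 84.8] [713.4 257.7]
0.11 -0.058 [ 57.6 106.3] [705.3 267. ]
0.11 0 [129.  140.1] [692.  282.5]
0.11 0.058 [200.7 174. ] [677.7 298.9]
0.11 0.095 [246.6 195.7] [668.1 310. ]
disp [0.5539 0.2088 1.0391] 59.53823235524296 [-0.3472  0.238   0.1607 -0.6321  0.2986  0.6918 -0.11   -0.3557]
(-0.057, 0.043, 0.225) [[198.9377 222.6679]] [[248.3691 147.3043]]
(-0.057, -0.043, 0.225) [[214.2254 195.9521]] [[272.3894 146.9361]]
(0.135, 0.043, 0.32) [[124.5108 185.6276]] [[252.9695 104.1152]]
(0.135, -0.043, 0.32) [[141.3361 156.9818]] [[275.1919 103.7298]]
```

View pics/w0v.png

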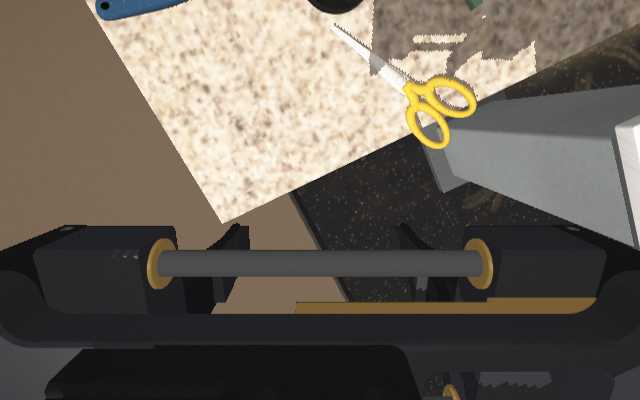

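The wrist view shows a wide frame with sliding blocks on a rod, with bushings at columns 160 and 480. I'll shut the gripper while moving to see whether the blocks slide in, then look at the dispenser and bowl from above.

Call:
{"method": "move_arm", "body": {"targets": "0 -1 1 0; 0 -1 1 0; 0 -1 1 0; 0 -1 1 0; 0 -1 1 0; 0 -1 1 0; .4 -1 0 0; .4 -1 0 0; .4 -1 0 0; .4 -1 0 0", "gripper": 5}}

```text
time_s: 0.98
tcp_pos: [0.3139, 0.3103, 0.3725]
ee_rot: [[0.899, -0.438, -0.0], [-0.438, -0.899, 0.0], [-0.0, -0.0, -1.0]]
wrist_force: [0.2, -0.4, 0.4]
gripper_width: 0.321
gripper_force: 0.0
```

Call:
{"method": "move_arm", "body": {"targets": ".4 -1 0 0; .4 -1 0 0; .4 -1 0 0; .4 -1 0 0; .4 -1 0 0; .4 -1 0 0; .7 -1 0 0; .7 -1 0 0; .7 -1 0 0; .7 -1 0 0"}}

```text
time_s: 1.82
tcp_pos: [0.4443, 0.0603, 0.3725]
ee_rot: [[0.899, -0.438, -0.0], [-0.438, -0.899, 0.0], [-0.0, -0.0, -1.0]]
wrist_force: [0.6, 0.7, -0.1]
gripper_width: 0.062
gripper_force: 0.0
```

```bash
python3 - <<'E'
from station import *
import cv2,numpy as np,pickle
s=sense();c=capture("wrist");pickle.dump((s,c),open("w1.pkl","wb"));cv2.imwrite("pics/w1.png",c["image"]);print(s["time_s"],s["tcp_pos"],s["gripper_width"])
E
```

```text
1.8167 [0.44426775 0.06028144 0.37250167] 0.062405684232062525
```

View pics/w1.png

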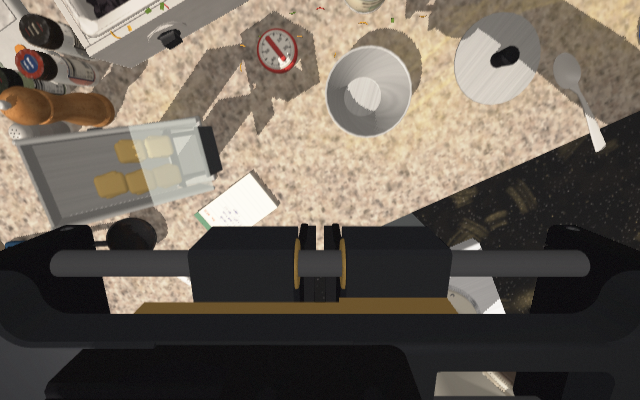

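The end frames stay at ±95 mm, so only clearance over or beside the visor matters. I'll magnify the dispenser in both views.

```bash
python3 - <<'E'
import cv2,numpy as np
def crop(im,x0,y0,x1,y1,k,s):
    im=cv2.resize(im[y0:y1,x0:x1],None,fx=k,fy=k,interpolation=cv2.INTER_CUBIC)
    for x in range(-(-x0//s)*s,x1,s):cv2.line(im,((x-x0)*k,0),((x-x0)*k,8),(0,0,255),1);cv2.putText(im,str(x),((x-x0)*k+2,10),0,.35,(0,0,255))
    for y in range(-(-y0//s)*s,y1,s):cv2.line(im,(0,(y-y0)*k),(8,(y-y0)*k),(0,0,255),1);cv2.putText(im,str(y),(2,(y-y0)*k-2),0,.35,(0,0,255))
    return im
a=crop(cv2.imread("pics/scene0.png"),240,108,285,193,7,10)
b=crop(cv2.imread("pics/w1.png"),10,100,230,240,2,20)
o=np.zeros((595,800,3),np.uint8);o[:a.shape[0],:a.shape[1]]=a;o[:b.shape[0],330:330+b.shape[1]]=b
c=crop(cv2.imread("pics/top0.png"),145,170,220,227,6,10);o[285:285+300,330:780]=c[:300,:450]
cv2.imwrite("pics/d.png",o)
E
```

```text
(no output)
```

View pics/d.png

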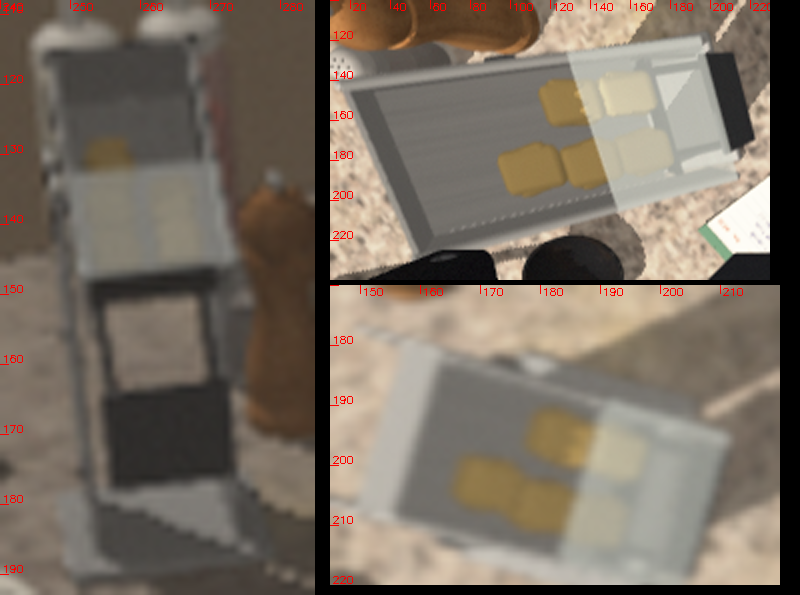

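The rocker arms run from the mouth down to the plate (scene columns 254 and 271, rows 150–164), so the rim can push on the arms above the plate. In the wrist view the visor edge runs from (195,119) to (213,190) and the paddle is at (198–222,125–176). I'll combine all the views.

```bash
cat >> h.py <<'E'
def addw(name,s,c):
    T=np.eye(4);T[:3,:3]=s["ee_rot"];T[:3,3]=s["tcp_pos"];CAM[name]=(c["fx"],c["cx"],c["cy"],T@np.asarray(c["hand_eye"]))
import pickle
addw("w1",*pickle.load(open("w1.pkl","rb")))
def W(p,L):c,s=np.cos(p[2]),np.sin(p[2]);return np.array([p[0]+c*L[0]-s*L[1],p[1]+s*L[0]+c*L[1],L[2]])
E
python3 - <<'E'
from h import *
np.set_printoptions(precision=4,suppress=True)
print(CAM["w1"][3][:3,3])
b=circ(.068,{"top":(268,194.7,309.7,236.3),"scene":(268.3,202.7,307.3,223.3),"w1":(326,45,412,138)});print("bowl rim",*b)
l=circ(.072,{"top":(337.7,206.7,381.3,250.7),"scene":(285.3,254.3,334.3,288.3),"w1":(454,11,540,105)});print("lid disc",*l)
obs=[("scene",(-.017,.035,.143),(255.3,164.7)),("scene",(-.017,-.035,.143),(272.6,162.7)),("scene",(-.017,-.035,.083),(273.6,175.9)),("scene",(-.017,.035,.083),(256,177.6)),
("top",(-.057,.043,.225),(203.5,222)),("top",(-.057,-.043,.225),(211.3,194.5)),("w1",(-.057,.043,.225),(213.5,190)),("w1",(-.057,-.043,.225),(195,119)),
("w1",(-.017,.035,.083),(222.5,171.5)),("w1",(-.017,-.035,.083),(205,125))]
s=least_squares(lambda p:np.concatenate([proj(n,W(p,L))[0]-o for n,L,o in obs]),(.5,.25,1.3));print("disp",s.x,np.degrees(s.x[2]));print(s.fun.reshape(-1,2))
for n in("top","w1"):print(n,proj(n,[W(s.x,L) for L in[(-.017,.035,.143),(-.017,-.035,.143),(0,.036,.2),(0,-.036,.2),(.135,.043,.32),(.135,-.043,.32)]]))
for L in[(-.12,0,.15),(-.4,0,0)]:print(L,W(s.x,L))
E
```

```text
[0.5089 0.0286 0.5343]
bowl rim [ 0.5125 -0.0581  0.0696] [-0.867  -1.3665  0.3201 -0.1282 -1.35   -0.299   0.2285  1.7312 -1.0097
 -0.1766  1.1089  0.2833]
lid disc [ 0.4671 -0.2851  0.011 ] [-0.4492 -0.8978 -0.3895 -1.2167 -0.1523  0.5176 -0.3447 -0.0701  0.2129
  0.7456  0.4999 -0.2355]
disp [0.5475 0.212  1.2794] 73.30319581896067
[[-1.8124 -0.763 ]
 [-0.634  -0.9966]
 [-0.4823 -0.2188]
 [-0.9491  0.3879]
 [-0.4067 -0.1347]
 [ 0.335  -2.0762]
 [ 0.7579  3.4735]
 [-1.7174 -3.9623]
 [-2.003  -0.7021]
 [ 4.1699  1.5556]]
top [[198.6843 216.841 ]
 [205.2104 194.4193]
 [187.1419 214.6407]
 [194.2057 190.532 ]
 [121.839  201.1098]
 [131.4861 169.3809]]
w1 [[ 206.0812  178.0431]
 [ 192.3465  127.3983]
 [ 174.5544  190.1781]
 [ 156.2697  130.0376]
 [ -51.1674  257.6365]
 [-107.7898  155.066 ]]
(-0.12, 0, 0.15) [0.513  0.0971 0.15  ]
(-0.4, 0, 0) [ 0.4325 -0.1711  0.    ]
```

Bowl rim centre is (0.5125, -0.058, 0.0696) and the lid disc is at 0.011. Both heights agree with the text. The dispenser is at (0.5475, 0.212), yaw 73°. The plan is to grip the bowl wall on the side away from the dispenser, centre + 62.5 mm, 14 mm below the rim.

Call:
{"method": "move_arm", "body": {"targets": ".25 -.89 -.7 .23; .25 -.89 -.7 .23; .25 -.89 -.7 .23; .25 -.89 -.7 .23; .25 -.89 -.7 .23; .25 -.89 -.7 .23; .25 -.89 -.7 .23; .25 -.89 -.7 .23; 0 0 -.8 0; 0 0 -.8 0", "gripper": 87}}

```text
time_s: 2.7
tcp_pos: [0.4939, -0.1174, 0.1913]
ee_rot: [[0.957, -0.291, -0.001], [-0.291, -0.957, 0.0], [-0.001, 0.0, -1.0]]
wrist_force: [0.8, 0.0, -0.3]
gripper_width: 0.733
gripper_force: 0.0
```

```bash
python3 - <<'E'
from station import *
import cv2,numpy as np,pickle
s=sense();c=capture("wrist");pickle.dump((s,c),open("w2.pkl","wb"));cv2.imwrite("pics/w2.png",c["image"]);print(s["time_s"],s["tcp_pos"],s["gripper_width"],s["wrist_force"])
from h import *
addw("w2",s,c)
a=np.linspace(0,2*np.pi,200);im=c["image"].copy()
for r,z in((.068,.07),(.0636,.07)):
    q=proj("w2",np.c_[.5125+r*np.cos(a),-.058+r*np.sin(a),0*a+z]);cv2.polylines(im,[q.astype(np.int32)],True,(0,0,255),1)
q=proj("w2",[[.4671,-.2851,.051]]);print(q)
cv2.imwrite("pics/w2o.png",im)
E
```

```text
2.7 [ 0.49386062 -0.11742992  0.19126673] 0.7331126908924026 [ 0.75113663  0.03172438 -0.33932762]
[[475.68618652 168.04725555]]
```

View pics/w2o.png

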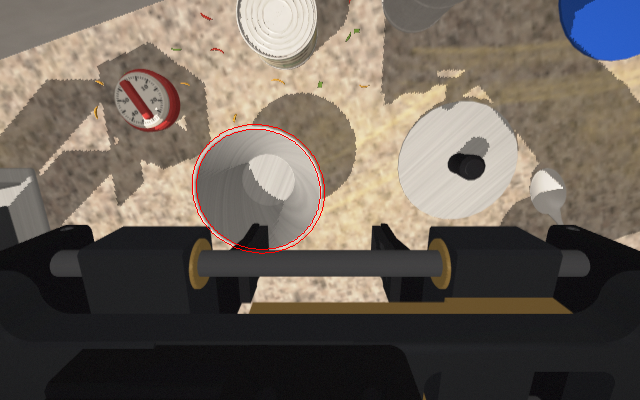

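The overlay sits exactly on the rim and the knob is at (470,167) as predicted. I'll descend and grip.

Call:
{"method": "move_arm", "body": {"targets": "0 0 -.9 0; 0 0 -.9 0; 0 0 -.9 0; 0 0 -.9 0; 0 0 -.9 0; 0 0 -.9 0; 0 0 0 0"}}

```text
time_s: 3.33
tcp_pos: [0.4908, -0.1161, 0.0541]
ee_rot: [[0.957, -0.29, -0.009], [-0.29, -0.957, 0.0], [-0.009, 0.002, -1.0]]
wrist_force: [-0.6, 0.2, -0.9]
gripper_width: 0.999
gripper_force: 0.0
```

Call:
{"method": "move_arm", "body": {"targets": "0 0 0 0; 0 0 0 0; 0 0 0 0; 0 0 0 0; 0 0 0 0; 0 0 0 0; 0 0 0 0; 0 0 0 0; 0 0 0 0; 0 0 0 0", "gripper": 0}}

```text
time_s: 4.17
tcp_pos: [0.4939, -0.1163, 0.0576]
ee_rot: [[0.957, -0.289, -0.0], [-0.289, -0.957, 0.0], [-0.0, 0.0, -1.0]]
wrist_force: [-0.7, 0.0, -0.2]
gripper_width: 0.324
gripper_force: 0.0
```

Call:
{"method": "move_arm", "body": {"targets": "0 0 0 0; 0 0 .3 0; 0 0 .3 0; 0 0 .3 0; 0 0 .3 0; 0 0 .3 0; 0 0 .3 0; 0 0 .3 0; 0 0 .3 0; 0 0 0 0"}}

```text
time_s: 5.0
tcp_pos: [0.4951, -0.1163, 0.1194]
ee_rot: [[0.957, -0.289, 0.004], [-0.289, -0.957, -0.0], [0.003, -0.001, -1.0]]
wrist_force: [0.9, -0.3, 0.2]
gripper_width: 0.004
gripper_force: 0.0
```

The fingers needed more time and the bowl was not held. I'll reopen at the earlier viewing pose and check whether the bowl moved.

Call:
{"method": "move_arm", "body": {"targets": "0 0 .7 0; 0 0 .8 0; 0 0 .8 0; 0 0 .6 0; 0 0 0 0; 0 0 0 0; 0 0 0 0; 0 0 0 0; 0 0 0 0; 0 0 0 0", "gripper": 87}}

```text
time_s: 5.83
tcp_pos: [0.4935, -0.1163, 0.1892]
ee_rot: [[0.957, -0.289, -0.002], [-0.289, -0.957, -0.0], [-0.002, 0.001, -1.0]]
wrist_force: [0.1, 0.0, -0.2]
gripper_width: 0.676
gripper_force: 0.0
```

```bash
python3 - <<'E'
from station import *
import cv2,numpy as np,pickle
s=sense();c=capture("wrist");pickle.dump((s,c),open("w3.pkl","wb"));print(s["time_s"],s["tcp_pos"],s["gripper_width"])
from h import *
addw("w3",s,c);addw("w2",*pickle.load(open("w2.pkl","rb")))
a=cv2.imread("pics/w2.png");b=c["image"];cv2.imwrite("pics/w3.png",b)
for nm,(x0,y0,x1,y1),P in(("bowl",(188,120,330,222),[.5125,-.058,.07]),("lid",(396,98,522,222),[.4671,-.2851,.012])):
    t=a[y0:y1,x0:x1];r=cv2.matchTemplate(b,t,cv2.TM_CCOEFF_NORMED);_,v,_,p=cv2.minMaxLoc(r)
    print(nm,v,np.array(p)-[x0,y0],"expected",proj("w3",P)-proj("w2",P))
E
```

```text
5.8333 [ 0.49354897 -0.11627065  0.18916785] 0.6764159448690545
bowl 0.9881994724273682 [ 0 -1] expected [[ 0.4548025  -0.37390915]]
lid 0.9788705110549927 [2 0] expected [[ 1.670188   -0.11761864]]
```

The bowl did not move. I'll try again with more closing time.

Call:
{"method": "move_arm", "body": {"targets": "0 -.06 -.85 0; 0 0 -.9 0; 0 0 -.9 0; 0 0 -.9 0; 0 0 -.9 0; 0 0 -.85 0; 0 0 0 0"}}

```text
time_s: 6.47
tcp_pos: [0.4906, -0.1178, 0.0535]
ee_rot: [[0.957, -0.29, -0.009], [-0.29, -0.957, 0.0], [-0.009, 0.003, -1.0]]
wrist_force: [-0.8, -0.9, -0.6]
gripper_width: 1.0
gripper_force: 0.0
```

Call:
{"method": "move_arm", "body": {"targets": "0 0 0 0; 0 0 0 0; 0 0 0 0; 0 0 0 0; 0 0 0 0; 0 0 0 0; 0 0 0 0; 0 0 0 0; 0 0 0 0; 0 0 0 0", "gripper": 0}}

```text
time_s: 7.3
tcp_pos: [0.4939, -0.1178, 0.0575]
ee_rot: [[0.957, -0.289, -0.0], [-0.289, -0.957, -0.0], [-0.0, 0.0, -1.0]]
wrist_force: [0.0, 0.0, -0.5]
gripper_width: 0.328
gripper_force: 0.0
```

Call:
{"method": "move_arm", "body": {"targets": "0 0 0 0; 0 0 0 0; 0 0 0 0; 0 0 0 0; 0 0 0 0; 0 0 0 0"}}

```text
time_s: 7.8
tcp_pos: [0.4942, -0.1174, 0.0578]
ee_rot: [[0.957, -0.289, 0.001], [-0.289, -0.957, 0.0], [0.001, -0.0, -1.0]]
wrist_force: [-0.0, 3.2, 2.4]
gripper_width: 0.083
gripper_force: 26.5
```

Call:
{"method": "move_arm", "body": {"targets": "0 0 0 0; 0 0 .3 0; 0 0 .3 0; 0 0 .3 0; 0 0 .3 0; 0 0 .4 0; 0 0 .4 0; 0 0 .4 0; 0 0 .4 0; 0 0 0 0"}}

```text
time_s: 8.63
tcp_pos: [0.4954, -0.118, 0.13]
ee_rot: [[0.957, -0.289, 0.005], [-0.289, -0.957, -0.0], [0.004, -0.001, -1.0]]
wrist_force: [0.7, 0.2, -2.0]
gripper_width: 0.031
gripper_force: 30.3
```

```bash
python3 - <<'E'
from station import *
import cv2,numpy as np
s=sense();print(s["time_s"],s["tcp_pos"],s["gripper_width"]*87,s["gripper_force"],s["wrist_force"],s["moment"])
c=capture("scene")["image"];t=capture("top")["image"];w=capture("wrist")["image"]
cv2.imwrite("pics/l_s.png",c);cv2.imwrite("pics/l_t.png",t);cv2.imwrite("pics/l_w.png",w)
o=np.zeros((600,800,3),np.uint8)
o[:330,:390]=cv2.resize(c[140:250,230:360],None,fx=3,fy=3,interpolation=2);o[:330,400:790]=cv2.resize(t[160:270,240:370],None,fx=3,fy=3,interpolation=2)
o[335:590,:800]=np.pad(cv2.resize(w[50:305],(640,255)),((0,0),(0,160),(0,0)));cv2.imwrite("pics/lift.png",o)
E
```

```text
8.6333 [ 0.49537327 -0.11799151  0.13000086] 2.72496014390331 30.309303073736373 [ 0.69059763  0.19509583 -1.96742504] [-0.04973729 -0.04697684 -0.01268075]
```

View pics/lift.png

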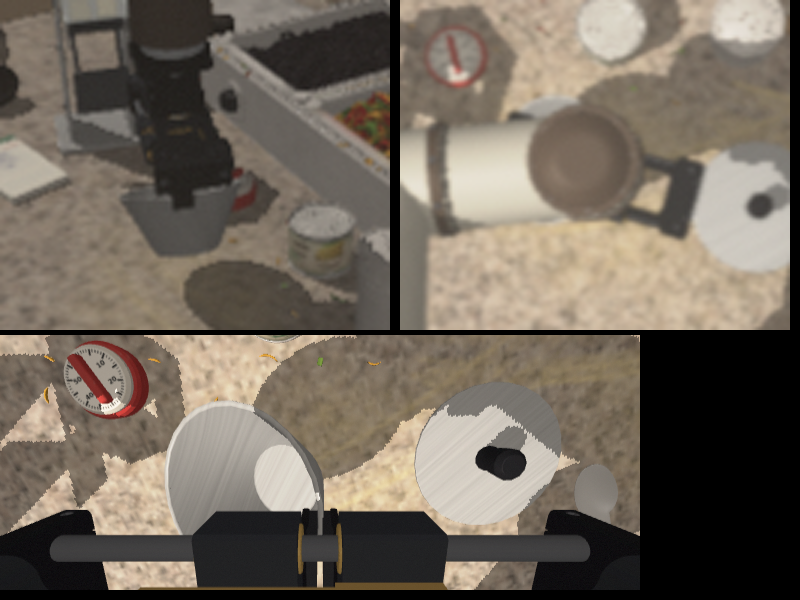

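The bowl is held and tilted, with the rim low on the dispenser side. In the wrist view the rim's leftmost column is about 166 and its top row about 117. I'll fit the tilt from those.

```bash
python3 - <<'E'
from h import *
np.set_printoptions(precision=4,suppress=True)
s,c=pickle.load(open("w3.pkl","rb"));t=np.array([.49537,-.118,.13]);c=dict(c);
R=np.array([[.957,-.289,.005],[-.289,-.957,0],[.004,-.001,-1]]);addw("l",{"ee_rot":R,"tcp_pos":t},c)
v=np.array([.289,.957,0]);lat=np.array([.957,-.289,0]);a=np.linspace(0,2*np.pi,361)
def rim(al,h):
    e=v*np.cos(al)-np.array([0,0,1])*np.sin(al);g=t+[0,0,h]-.002*v;cc=g+.068*e
    return cc+.068*(np.outer(np.cos(a),e)+np.outer(np.sin(a),lat)),g,g+.136*e
for h in(.010,.014,.018):
  for al in(20,25,30,35,40):
    P,g,F=rim(np.radians(al),h);q=proj("l",P);print(h,al,"left",q[:,0].min(),"top",q[:,1].min(),"F-tcp along v",(F-t)@v,"dz",F[2]-t[2])
im=cv2.imread("pics/l_w.png");P,_,_=rim(np.radians(25),.013);g=cv2.cvtColor(im,6)
for r in(150,180,200):
  print(r,[int(x) for x in g[r,150:200:3]])
E
```

```text
0.01 20 left 148.1718609959646 top 127.58660587270339 F-tcp along v 0.12571894356313462 dz -0.03651473949229095
0.01 25 left 162.33526247563032 top 127.43043052455229 F-tcp along v 0.12118146658579106 dz -0.04747608359673512
0.01 30 left 176.0836674784253 top 127.28911356696968 F-tcp along v 0.11570651385808739 dz -0.05799999999999998
0.01 35 left 189.4515969165208 top 127.16199738270166 F-tcp along v 0.10933575307614819 dz -0.06800639534374225
0.01 40 left 202.47439621237766 top 127.04939146439634 F-tcp along v 0.10211766957629458 dz -0.07741911491736933
0.014 20 left 144.8931773505523 top 127.70988108277751 F-tcp along v 0.12571894356313462 dz -0.032514739492290945
0.014 25 left 159.47535822020407 top 127.54639218908504 F-tcp along v 0.12118146658579106 dz -0.04347608359673512
0.014 30 left 173.59137790905544 top 127.39829816519726 F-tcp along v 0.11570651385808739 dz -0.05399999999999998
0.014 35 left 187.2842458007291 top 127.26554390752537 F-tcp along v 0.10933575307614819 dz -0.06400639534374225
0.014 40 left 200.59637747982316 top 127.14804939964787 F-tcp along v 0.10211766957
[... 155 characters left out ...]
eft 156.50959512959767 top 127.66769274034395 F-tcp along v 0.12118146658579106 dz -0.03947608359673514
0.018 30 left 171.01107345309086 top 127.51234573212625 F-tcp along v 0.11570651385808739 dz -0.05
0.018 35 left 185.0435570850903 top 127.37357526026923 F-tcp along v 0.10933575307614819 dz -0.060006395343742275
0.018 40 left 198.65721727828748 top 127.25087252304458 F-tcp along v 0.10211766957629458 dz -0.06941911491736935
150 [113, 117, 119, 124, 124, 115, 112, 110, 214, 191, 161, 163, 162, 167, 170, 166, 168]
180 [212, 216, 195, 188, 204, 206, 206, 154, 150, 155, 154, 156, 154, 158, 159, 156, 156]
200 [200, 178, 175, 168, 179, 208, 167, 144, 148, 148, 146, 148, 147, 145, 147, 144, 147]
```

Tilt is about 27°, which puts the front of the rim 119 mm ahead of the TCP and 50 mm below it. The body then passes above the visor. Next is the approach, with the rim front stopping 20 mm before the lip.

Call:
{"method": "move_arm", "body": {"targets": "0 0 .5 0; 0 0 .7 0; 0 0 .7 0; 0 0 .6 0; 0 .3 .2 0; .02 .6 0 0; .02 .6 0 0; .02 .6 0 0; .02 .6 0 0; .02 .6 0 0"}}

```text
time_s: 9.62
tcp_pos: [0.4955, -0.0342, 0.1936]
ee_rot: [[0.957, -0.289, -0.003], [-0.289, -0.957, -0.0], [-0.003, 0.001, -1.0]]
wrist_force: [-0.4, -0.2, -2.0]
gripper_width: 0.031
gripper_force: 30.4
```

Call:
{"method": "move_arm", "body": {"targets": ".02 .6 0 0; .02 .6 0 0; .02 .6 0 0; .02 .6 0 0; .02 .6 0 0; .02 .6 0 0; .02 .6 0 0; .02 .3 0 0; 0 0 0 0; 0 0 0 0"}}

```text
time_s: 10.45
tcp_pos: [0.4998, 0.0773, 0.1943]
ee_rot: [[0.958, -0.288, -0.002], [-0.288, -0.958, -0.001], [-0.002, 0.001, -1.0]]
wrist_force: [1.0, -0.1, -2.3]
gripper_width: 0.033
gripper_force: 30.3
```

```bash
cat > st.py <<'E'
from station import *
import numpy as np
np.set_printoptions(precision=4,suppress=True)
s=sense();d=np.array(s["tcp_pos"][:2])-[.5475,.212];v=np.array([.2874,.9578]);l=np.array([.9578,-.2874])
print(s["time_s"],s["tcp_pos"],"along",d@v,"lat",d@l,"F",d@v+.119,"force along",np.array(s["wrist_force"][:2])@v,s["wrist_force"],s["moment"],s["gripper_width"]*87,s["gripper_force"])
E
python3 st.py
```

```text
10.45 [0.4998 0.0773 0.1943] along -0.14273937142920926 lat -0.0069202505930140434 F -0.02373937142920926 force along 0.1469305168477499 [ 0.9679 -0.137  -2.342 ] [-0.09    0.0517 -0.0328] 2.8732245066042665 30.31941333450959
```

Call:
{"method": "move_arm", "body": {"targets": "0 0 .15 0; .04 .12 0 0; .04 .12 0 0; .04 .12 0 0; .04 .12 0 0; 0 0 0 0"}}

```text
time_s: 10.95
tcp_pos: [0.5048, 0.0897, 0.1988]
ee_rot: [[0.957, -0.289, 0.0], [-0.289, -0.957, 0.0], [0.0, -0.0, -1.0]]
wrist_force: [1.4, 0.1, -2.3]
gripper_width: 0.034
gripper_force: 30.4
```

```bash
python3 st.py
```

```text
10.95 [0.5048 0.0897 0.1988] along -0.1294542639540145 lat -0.0057442718350460276 F -0.010454263954014498 force along 0.46201826864968254 [ 1.4126  0.0585 -2.3288] [-0.0968 -0.0379  0.0283] 2.95765951108596 30.37243786471663
```

Call:
{"method": "move_arm", "body": {"targets": ".04 .12 0 0; .04 .12 0 0; 0 0 0 0"}}

```text
time_s: 11.2
tcp_pos: [0.5067, 0.0956, 0.1988]
ee_rot: [[0.957, -0.289, 0.0], [-0.289, -0.957, -0.0], [0.0, -0.0, -1.0]]
wrist_force: [0.1, -0.8, -2.1]
gripper_width: 0.033
gripper_force: 30.3
```

```bash
python3 st.py
```

```text
11.2 [0.5067 0.0956 0.1988] along -0.12319470673557265 lat -0.005632720092952508 F -0.004194706735572651 force along -0.7269781562276321 [ 0.1301 -0.798  -2.1112] [-0.2253  0.081  -0.006 ] 2.907499680513408 30.29460771700542
```

Call:
{"method": "move_arm", "body": {"targets": ".04 .12 0 0; .04 .12 0 0; 0 0 0 0"}}

```text
time_s: 11.45
tcp_pos: [0.5088, 0.1017, 0.1988]
ee_rot: [[0.957, -0.289, 0.0], [-0.289, -0.957, 0.0], [0.0, -0.0, -1.0]]
wrist_force: [-0.9, -0.6, -2.9]
gripper_width: 0.036
gripper_force: 30.3
```

```bash
python3 st.py
```

```text
11.45 [0.5088 0.1017 0.1988] along -0.11677017032121914 lat -0.005417334873107742 F 0.0022298296787808536 force along -0.7908413075645176 [-0.8675 -0.5654 -2.9275] [-0.2425  0.0528 -0.0226] 3.107728503154691 30.32826886541443
```

Call:
{"method": "move_arm", "body": {"targets": ".04 .12 0 0; .02 .06 0 0; 0 0 0 0"}}

```text
time_s: 11.7
tcp_pos: [0.5101, 0.106, 0.1988]
ee_rot: [[0.957, -0.289, 0.0], [-0.289, -0.957, -0.0], [0.0, 0.0, -1.0]]
wrist_force: [-0.8, -1.6, -3.1]
gripper_width: 0.035
gripper_force: 30.4
```

```bash
python3 st.py
```

```text
11.7 [0.5101 0.106  0.1988] along -0.11225853972384475 lat -0.005389631792252641 F 0.006741460276155242 force along -1.8058295518732137 [-0.7852 -1.6498 -3.069 ] [-0.3453  0.0987 -0.0438] 3.051365542562588 30.37339132759371
```

Call:
{"method": "move_arm", "body": {"targets": ".04 .12 0 0; .02 .06 0 0; 0 0 0 0; 0 0 0 0"}}

```text
time_s: 12.03
tcp_pos: [0.5115, 0.1104, 0.1988]
ee_rot: [[0.957, -0.289, 0.0], [-0.289, -0.957, 0.0], [0.0, -0.0, -1.0]]
wrist_force: [0.5, -1.3, -1.7]
gripper_width: 0.032
gripper_force: 30.4
```

```bash
cat > ch.py <<'E'
import cv2,sys
from station import *
from h import *
D=(.5475,.212,1.2794)
# cheese blobs in scene (chute region) vs. start
import numpy as np
for n,box in(("scene",(235,100,300,215)),("top",(140,170,240,230)),("wrist",(0,0,640,400))):
    im=capture(n)["image"];cv2.imwrite(f"pics/{sys.argv[1]}_{n}.png",im);x0,y0,x1,y1=box
    h=cv2.cvtColor(im[y0:y1,x0:x1],cv2.COLOR_BGR2HSV);m=((h[...,0]>15)&(h[...,0]<30)&(h[...,1]>100)).astype(np.uint8)
    k,_,st,ce=cv2.connectedComponentsWithStats(m)
    print(n,[(int(st[i,4]),(ce[i]+[x0,y0]).round().tolist()) for i in range(1,k) if st[i,4]>8])
E
python3 st.py; python3 ch.py p1; python3 - <<'E'
import cv2,numpy as np
for f,(x0,y0,x1,y1) in(("scene0",(235,100,300,215)),("top0",(140,170,240,230)),("w1",(0,100,250,230))):
    im=cv2.imread(f"pics/{f}.png")
    h=cv2.cvtColor(im[y0:y1,x0:x1],cv2.COLOR_BGR2HSV);m=((h[...,0]>15)&(h[...,0]<30)&(h[...,1]>100)).astype(np.uint8)
    k,_,st,ce=cv2.connectedComponentsWithStats(m)
    print(f,[(int(st[i,4]),(ce[i]+[x0,y0]).round().tolist()) for i in range(1,k) if st[i,4]>8])
E
```

```text
12.0333 [0.5115 0.1104 0.1988] along -0.10763489745029167 lat -0.0052536650746298555 F 0.011365102549708322 force along -1.1240075874575473 [ 0.4933 -1.3216 -1.7466] [-0.3852  0.1066 -0.0166] 2.7715782813979737 30.37161447937251
scene []
top []
wrist [(48, [474.0, 35.0]), (25, [292.0, 36.0]), (23, [379.0, 38.0]), (27, [560.0, 41.0]), (25, [283.0, 68.0]), (21, [423.0, 74.0]), (379, [40.0, 224.0]), (225, [300.0, 263.0]), (227, [339.0, 263.0]), (4189, [305.0, 307.0])]
scene0 [(16, [255.0, 130.0])]
top0 [(68, [183.0, 195.0]), (136, [175.0, 204.0])]
w1 [(425, [126.0, 151.0]), (1078, [120.0, 183.0])]
```

```bash
python3 - <<'E'
from h import *
from station import *
s=sense();_,c=pickle.load(open("w3.pkl","rb"));addw("n",s,c);np.set_printoptions(precision=1,suppress=True)
D=(.5475,.212,1.2794)
for x in(-.02,0,.02,.04,.06,.08):
  print(x,[proj("n",W(D,(x,y,.2+.78*x+.014)))[0] for y in(-.02,.02)])
# where were the chunks at start? invert w1 blobs on floor
for px in((126,151),(120,183),(145,147),(150,180),(150,175)):
  r=least_squares(lambda q:proj("w1",W(D,(q[0],q[1],.2+.78*q[0]+.014)))[0]-px,(.03,0));print(px,r.x*1000)
im=cv2.imread("pics/p1_wrist.png");print(im[225:255:6,0:200:10].tolist()[0]);
E
```

```text
-0.02 [array([171.5, 202.3]), array([180.1, 263. ])]
0 [array([120.1, 210.2]), array([132.8, 276.1])]
0.02 [array([ 57.6, 220. ]), array([ 75.9, 291.8])]
0.04 [array([-20.2, 232.1]), array([  6.2, 311. ])]
0.06 [array([-119.5,  247.5]), array([-81.1, 335.1])]
0.08 [array([-250.8,  267.9]), array([-193.7,  366.2])]
(126, 151) [ 21.3 -18.4]
(120, 183) [32.8 13. ]
(145, 147) [  7.  -19.3]
(150, 180) [11.1 16.8]
(150, 175) [ 9.9 11.4]
[[103, 108, 111], [104, 110, 113], [105, 111, 114], [93, 113, 125], [74, 122, 149], [114, 150, 166], [158, 182, 188], [21, 17, 17], [16, 14, 16], [163, 192, 201], [159, 182, 189], [180, 218, 227], [167, 195, 205], [166, 196, 204], [166, 195, 204], [167, 194, 202], [165, 192, 199], [154, 163, 163], [178, 189, 189], [178, 188, 189]]
```

The chunk at wrist (40,224) is still at its first place on the chute. I'll check whether the bowl slipped in the grip.

```bash
python3 - <<'E'
import cv2,numpy as np
a=cv2.imread("pics/l_w.png",0);b=cv2.imread("pics/p1_wrist.png",0)
g=lambda i:cv2.Canny(i,60,150)
ea,eb=g(a),g(b)
for r in(125,140,155,170,185,200,215):print(r,np.where(ea[r,100:330])[0]+100,np.where(eb[r,100:330])[0]+100)
f=lambda e:cv2.GaussianBlur(e.astype(np.float32),(0,0),2)
for bx in((160,112,320,222),):
    x0,y0,x1,y1=bx;r=cv2.matchTemplate(f(eb)[:230],f(ea)[y0:y1,x0:x1],cv2.TM_CCOEFF_NORMED);_,v,_,p=cv2.minMaxLoc(r);print(v,p,np.array(p)-[x0,y0])
E
```

```text
125 [101 108 109 110 111 118 119 126 127 132 133 138 139 147 156 184 193 194
 203 204 205 206 248 249 250 254] [108 114 121 122 129 142 143 144 148 249 250 251]
140 [178 179 183 184 269 270] [124 125 126 127 128 129 130 160 249 250 251 262 263 264 274 275 307 311]
155 [170 175 288 289 294 295 298] [133 134 135 136 137 171 281 282 286 287 294 297 298 302 326]
170 [102 103 108 109 115 116 151 152 153 161 166 170 260 299 300 305 312] [100 124 145 146 147 148 149 150 151 152 153 154 155 305 312 313 319 320
 321]
185 [105 130 165 168 254 306 307 312 313 321] [167 168 169 170 171 172 173 174 175 216 219 220 221 222 223 312 321 326]
200 [101 102 103 151 164 168 255 312 318 323] [167 217 229 230 235 236 239 240 255 269 270 274 275 276 277 278 279 284
 285 286 287 288 313 318 324]
215 [135 162 167 170 261 315 316 317 318 319 324] [106 169 219 261 262 316 321 324]
0.39037877321243286 (160, 110) [ 0 -2]
```

No slip. I'll keep pushing in small steps.

Call:
{"method": "move_arm", "body": {"targets": ".04 .12 0 0; .02 .06 0 0; 0 0 0 0; 0 0 0 0"}}

```text
time_s: 12.52
tcp_pos: [0.5127, 0.1147, 0.1986]
ee_rot: [[0.957, -0.289, -0.001], [-0.289, -0.957, -0.0], [-0.001, 0.001, -1.0]]
wrist_force: [-0.4, -1.1, -2.7]
gripper_width: 0.03
gripper_force: 30.4
```

```bash
python3 st.py; python3 ch.py p2|tail -1
```

```text
12.5167 [0.5127 0.1147 0.1986] along -0.10317671222447751 lat -0.00536703425252651 F 0.015823287775522485 force along -1.179046642015104 [-0.3613 -1.1226 -2.6819] [-0.5516  0.3239  0.0376] 2.6010792967950755 30.421371885519193
wrist [(47, [478.0, 35.0]), (25, [296.0, 36.0]), (24, [383.0, 38.0]), (26, [564.0, 41.0]), (22, [287.0, 68.0]), (23, [427.0, 74.0]), (270, [52.0, 221.0]), (224, [300.0, 263.0]), (225, [339.0, 263.0]), (4194, [305.0, 307.0])]
```

Call:
{"method": "move_arm", "body": {"targets": ".04 .12 0 0; .01 .04 0 0; 0 0 0 0; 0 0 0 0"}}

```text
time_s: 13.0
tcp_pos: [0.5141, 0.1188, 0.1986]
ee_rot: [[0.957, -0.289, -0.001], [-0.289, -0.957, -0.0], [-0.0, 0.0, -1.0]]
wrist_force: [-0.8, -1.0, -2.3]
gripper_width: 0.03
gripper_force: 30.6
```

```bash
python3 st.py; python3 ch.py p3|tail -1
```

```text
13.0 [0.5141 0.1188 0.1986] along -0.09891705669454616 lat -0.005231595673694061 F 0.020082943305453835 force along -1.1931297143824118 [-0.8314 -0.9962 -2.3191] [-0.667   0.506   0.0134] 2.6205502893155064 30.551409228646662
wrist [(49, [481.0, 35.0]), (24, [300.0, 36.0]), (25, [386.0, 38.0]), (27, [567.0, 41.0]), (21, [291.0, 68.0]), (24, [431.0, 74.0]), (176, [65.0, 219.0]), (228, [300.0, 263.0]), (227, [339.0, 263.0]), (4174, [304.0, 307.0])]
```

```bash
python3 - <<'E'
from h import *
from station import *
s=sense();_,c=pickle.load(open("w3.pkl","rb"));addw("n",s,c);np.set_printoptions(precision=0,suppress=True)
D=(.5475,.212,1.2794)
def arm(th,h,y):return W(D,(.052-.069*np.cos(th)+h*np.sin(th),y,.202-h*np.cos(th)-.069*np.sin(th)))
for th in(0,.3,.4):print(th,[proj("n",arm(th,h,y))[0] for h in(0,.04,.059,.119) for y in(-.035,.035)])
print("visor",proj("n",[W(D,(-.057,y,.225)) for y in(-.043,.043)]),"side bottom",proj("n",[W(D,(-.02,-.043,.18))]),"lip",proj("n",[W(D,(0,-.036,.2))]))
for f in("p1","p3"):
  g=cv2.imread(f"pics/{f}_wrist.png",0)
  print(f)
  for r in range(150,226,7):print(r,' '.join("%3d"%x for x in cv2.blur(g,(5,5))[r,40:270:6]))
print(s["moment"],s["effort"])
E
```

```text
0 [array([175., 179.]), array([190., 287.]), array([203., 168.]), array([213., 258.]), array([213., 164.]), array([221., 247.]), array([235., 155.]), array([240., 222.])]
0.3 [array([186., 173.]), array([198., 271.]), array([193., 164.]), array([203., 248.]), array([196., 161.]), array([205., 239.]), array([202., 153.]), array([209., 218.])]
0.4 [array([187., 171.]), array([199., 266.]), array([188., 163.]), array([198., 245.]), array([189., 160.]), array([198., 237.]), array([190., 153.]), array([197., 217.])]
visor [[232. 172.]
 [244. 323.]] side bottom [[195. 160.]] lip [[147. 177.]]
p1
150 132 119  93  72  80  92  92  93  93  93  93  93  93  93  93  92  90  88  90 111 134 164 156 104  99 100 100 100  99  99  99  99  97  96  96  93  94  97 132
157  91  91  91  91  92  92  92  92  91  90  88  86  92 110 125 170 202 214 213 215 207 215 123 101 101 103 102 100 101 101 101 100  97 100  96  98  96  93  93
164  91  91  90  89  87  87  98 119 120 172 187 172 195 198 167 207 217 217 215 217 211 198 108 101 102 104 105 102 102 103 103 102 100 102  98 100  98  97 108
171 102 119 134 165 194
[... 2365 characters left out ...]
07 137 179 173
199  92  93  94  96  98 109 123 137 150 163 174 182 181 179 179 178 178 178 178 179 179 179 180 181 181 178 180 180 180 180 183 186 185 140 126 136 158 210 209
206 116 120 125 131 136 168 188 189 190 190 188 182 179 178 175 182 183 203 193 183 183 182 181 182 181 179 180 181 189 189 190 189 189 141 136 134 137 205 208
213 150 149 142 136 133 141 181 180 181 181 186 188 189 188 178 182 183 214 205 187 183 182 183 183 182 179 182 189 189 188 189 187 188 142 131 131 129 161 210
220 107 108 110 118 125 122 181 181 185 191 191 191 191 190 180 180 183 211 212 190 185 184 183 182 182 180 188 188 187 188 187 187 186 144 125 127 124 121 174
[-1.  1.  0.] [  1. -32.  20.   4.   1.  -0.]
```

The dispenser estimate holds, since the visor edge is where predicted. However, the sloped wall is riding the plate's top edge, and the gripper body is close to the visor before the fence clears. A steeper bowl tilt gives about 10 mm more clearance. I'll back off, go low over free worktop, and ease the fingers so the bowl hangs steeper.

Call:
{"method": "move_arm", "body": {"targets": "-.06 -.2 0 0; -.15 -.5 0 0; -.2 -.6 0 0; -.2 -.65 0 0; -.2 -.65 0 0; -.2 -.65 -.3 0; -.2 -.65 -.5 0; -.2 -.65 -.6 0; -.1 -.4 -.5 0; 0 0 -.4 0"}}

```text
time_s: 13.98
tcp_pos: [0.4747, -0.0077, 0.1406]
ee_rot: [[0.956, -0.292, -0.001], [-0.292, -0.956, 0.0], [-0.001, 0.0, -1.0]]
wrist_force: [0.1, -0.1, -3.1]
gripper_width: 0.033
gripper_force: 30.4
```

Call:
{"method": "move_arm", "body": {"targets": "0 0 0 0; 0 0 0 0; 0 0 0 0; 0 0 0 0", "gripper": 3.6}}

```text
time_s: 14.32
tcp_pos: [0.4773, -0.0048, 0.1423]
ee_rot: [[0.957, -0.289, 0.002], [-0.289, -0.957, 0.001], [0.002, -0.001, -1.0]]
wrist_force: [-0.4, -0.4, -3.3]
gripper_width: 0.041
gripper_force: 10.2
```

```bash
cat > tilt.py <<'E'
import sys
from station import *
from h import *
c=capture("wrist");im=c["image"];cv2.imwrite(f"pics/{sys.argv[1]}.png",im)
b=cv2.Canny(cv2.cvtColor(im,6),60,150)
for r in(140,160,180,190,200,210):print(r,np.where(b[r,130:330])[0]+130)
E
python3 st.py; python3 tilt.py t1
```

```text
14.3167 [ 0.4773 -0.0048  0.1423] along -0.2278737739951614 lat -0.004943462887007782 F -0.1088737739951614 force along -0.5247265964653466 [-0.3679 -0.4375 -3.3493] [-0.1617  0.0603  0.0009] 3.529485193562541 10.170167015708103
140 [163 168 196 197 275 276 283 286 287]
160 [142 143 151 152 170 214 215 283 284 285 286 287 293 294 299 311 312 313]
180 [172 173 182 184 268 304 305 310 327 328]
190 [133 134 137 138 148 149 173 178 179 182 184 267 309 314]
200 [183 185 268 312 317]
210 [166 167 179 183 186 272 314 319]
```

The vertical load went from -2.0 to -3.3 N, which is about the weight of five chunks. I'll check by colour where the chunks are.

```bash
python3 ch.py q1; python3 - <<'E'
import cv2,numpy as np
def blobs(f,box,lo=60):
    x0,y0,x1,y1=box;im=cv2.imread(f"pics/{f}.png")[y0:y1,x0:x1];h=cv2.cvtColor(im,cv2.COLOR_BGR2HSV);m=((h[...,0]>14)&(h[...,0]<32)&(h[...,1]>lo)&(h[...,2]>60)).astype(np.uint8)
    m=cv2.morphologyEx(m,cv2.MORPH_OPEN,np.ones((2,2)));k,_,st,ce=cv2.connectedComponentsWithStats(m)
    print(f,[(int(st[i,4]),(ce[i]+[x0,y0]).round().tolist()) for i in range(1,k) if st[i,4]>15])
blobs("top0",(145,170,215,225),90);blobs("q1_top",(145,170,215,225),90)
blobs("scene0",(235,110,285,160),70);blobs("q1_scene",(235,110,285,160),70)
g=cv2.imread("pics/q1_wrist.png");print(g[120:226:12,175:315:12].tolist())
E
```

```text
scene []
top [(68, [183.0, 195.0]), (133, [175.0, 204.0])]
wrist [(54, [379.0, 18.0]), (30, [159.0, 19.0]), (34, [264.0, 21.0]), (39, [482.0, 25.0]), (45, [153.0, 57.0]), (26, [321.0, 65.0]), (235, [298.0, 263.0]), (235, [341.0, 263.0]), (4193, [307.0, 307.0])]
top0 [(74, [184.0, 196.0]), (147, [176.0, 205.0])]
q1_top [(74, [184.0, 196.0]), (146, [176.0, 205.0])]
scene0 [(272, [239.0, 125.0]), (132, [279.0, 118.0]), (25, [256.0, 131.0]), (16, [279.0, 132.0]), (19, [244.0, 140.0])]
q1_scene [(217, [239.0, 127.0]), (90, [281.0, 119.0])]
[[[96, 108, 121], [77, 91, 102], [98, 113, 127], [108, 122, 136], [202, 213, 219], [195, 206, 214], [200, 211, 219], [150, 179, 199], [82, 94, 103], [93, 110, 125], [91, 106, 119], [89, 105, 118]], [[90, 105, 119], [96, 110, 123], [184, 192, 200], [162, 170, 178], [167, 177, 182], [167, 175, 182], [165, 173, 179], [159, 168, 173], [106, 111, 114], [94, 110, 125], [99, 119, 131], [94, 112, 126]], [[96, 113, 125], [97, 114, 127], [93, 98, 101], [162, 170, 177], [164, 172, 179], [162, 171, 176], [159, 168, 173], [160, 169, 175], [162, 171, 176], [102, 107,
[... 565 characters left out ...]
2, 160, 167], [197, 207, 214], [197, 207, 214], [197, 207, 215], [104, 109, 113]], [[116, 135, 150], [149, 156, 162], [151, 160, 165], [146, 153, 160], [153, 161, 167], [150, 158, 165], [147, 155, 161], [145, 153, 157], [195, 205, 213], [190, 199, 207], [191, 202, 210], [193, 205, 211]], [[150, 177, 201], [145, 153, 158], [144, 152, 156], [143, 148, 154], [142, 150, 154], [144, 151, 157], [140, 146, 152], [134, 141, 145], [189, 200, 206], [196, 208, 215], [199, 210, 217], [193, 205, 211]], [[166, 187, 207], [179, 189, 196], [140, 147, 152], [137, 144, 149], [128, 135, 140], [130, 137, 142], [129, 136, 141], [128, 135, 140], [125, 131, 135], [192, 201, 207], [196, 206, 213], [191, 200, 209]]]
```

The chunks are unmoved on the chute, so the extra load was drift. The tilt is now about 33°. I'll ease a little more.

Call:
{"method": "move_arm", "body": {"targets": "0 0 0 0; 0 0 0 0; 0 0 0 0; 0 0 0 0", "gripper": 4.3}}

```text
time_s: 14.85
tcp_pos: [0.4765, -0.0049, 0.1413]
ee_rot: [[0.957, -0.289, 0.0], [-0.289, -0.957, 0.0], [0.0, -0.0, -1.0]]
wrist_force: [0.0, 0.1, -3.5]
gripper_width: 0.05
gripper_force: 8.3
```

```bash
python3 st.py; python3 tilt.py t2
```

```text
14.85 [ 0.4765 -0.0049  0.1413] along -0.22819703725385132 lat -0.005665827292350219 F -0.10919703725385133 force along 0.10508979935411461 [ 0.0169  0.1047 -3.4677] [-0.1409  0.0815 -0.0007] 4.359872834172591 8.301648560984063
140 [161 162 167 206 278 279 290 291]
160 [139 140 141 169 190 194 205 206 291 292 294 295 318 319 320]
180 [171 172 193 195 277 305]
190 [132 136 137 147 148 149 150 151 152 171 172 176 177 182 183 185 186 193
 195 276 309]
200 [173 174 177 178 184 191 194 196 277 312]
210 [149 150 165 166 179 182 183 185 195 197 281 314]
```

Call:
{"method": "move_arm", "body": {"targets": "0 0 .2 0; 0 0 .2 0; 0 0 0 0; 0 0 0 0; 0 0 0 0", "gripper": 5.1}}

```text
time_s: 15.32
tcp_pos: [0.4764, -0.005, 0.1514]
ee_rot: [[0.957, -0.289, 0.0], [-0.289, -0.957, 0.0], [0.0, -0.0, -1.0]]
wrist_force: [-0.3, 0.0, -3.7]
gripper_width: 0.061
gripper_force: 6.2
```

```bash
python3 st.py; python3 tilt.py t3
```

```text
15.3167 [ 0.4764 -0.005   0.1514] along -0.22831369398153215 lat -0.005761814221878235 F -0.10931369398153215 force along -0.09465929035583255 [-0.3426  0.004  -3.7294] [-0.1223  0.0639 -0.0681] 5.2649326408647354 6.245904204697581
140 [164 165 166 172 207 214 217 218 281 282]
160 [145 174 193 194 200 201 208 211 212 213 214 296 325 326 327]
180 [132 133 134 152 172 173 177 200 205 208 287 289 305]
190 [136 137 143 144 155 173 182 189 190 194 198 208 286 288 309]
200 [179 187 189 190 191 192 199 200 201 202 209 288 312]
210 [156 172 173 184 205 206 210 291 314]
```

Tilt is about 42.5°, with the rim front now 98 mm ahead and 80 mm below the TCP. Approaching again.

Call:
{"method": "move_arm", "body": {"targets": "0 0 .5 0; 0 0 .5 0; 0 0 .5 0; 0 0 .56 0; .12 .4 0 0; .15 .5 0 0; .15 .5 0 0; .15 .5 0 0; .15 .5 0 0; .15 .5 0 0"}}

```text
time_s: 16.2
tcp_pos: [0.4983, 0.0691, 0.202]
ee_rot: [[0.958, -0.288, -0.001], [-0.288, -0.958, -0.001], [-0.001, 0.001, -1.0]]
wrist_force: [-0.5, 0.2, -3.1]
gripper_width: 0.061
gripper_force: 6.9
```

Call:
{"method": "move_arm", "body": {"targets": ".15 .5 0 0; .1 .3 0 0; .06 .2 0 0; .06 .2 0 0; 0 0 0 0; 0 0 0 0"}}

```text
time_s: 16.7
tcp_pos: [0.5074, 0.0974, 0.2027]
ee_rot: [[0.957, -0.289, -0.0], [-0.289, -0.957, -0.0], [-0.0, 0.0, -1.0]]
wrist_force: [0.3, -0.3, -2.2]
gripper_width: 0.058
gripper_force: 6.4
```

```bash
sed -i 's/+.119/+.0983/' st.py; python3 st.py; python3 tilt.py t4 | tail -3
```

```text
16.7 [0.5074 0.0974 0.2027] along -0.1212713490393671 lat -0.005513920524225509 F -0.022971349039367095 force along -0.15598748407808827 [ 0.3286 -0.2615 -2.1863] [-0.1521  0.0456 -0.036 ] 5.033735159359595 6.386780478896981
190 [192 205 241 244 245 255 268 269 286 309]
200 [134 140 193 207 218 219 288 312]
210 [188 189 190 192 195 208 218 291 314]
```

Before contact. I'll push in steps, watching force, moment and the chunks.

Call:
{"method": "move_arm", "body": {"targets": ".05 .16 0 0; .05 .16 0 0; .05 .16 0 0; .05 .16 0 0; 0 0 0 0; 0 0 0 0"}}

```text
time_s: 17.25
tcp_pos: [0.5123, 0.1136, 0.2026]
ee_rot: [[0.957, -0.289, -0.001], [-0.289, -0.957, -0.0], [-0.001, 0.001, -1.0]]
wrist_force: [-0.0, -1.3, -3.2]
gripper_width: 0.059
gripper_force: 15.1
```

```bash
python3 st.py; python3 tilt.py t5 | tail -2
```

```text
17.25 [0.5123 0.1136 0.2026] along -0.10436001409543373 lat -0.0054087050749818955 F -0.006060014095433733 force along -1.2272610963445194 [-0.0402 -1.2693 -3.246 ] [-0.5182  0.1991 -0.0192] 5.120648812056161 15.145001583587145
200 [227 234 297 312]
210 [202 203 207 228 233 300 301 317]
```

Call:
{"method": "move_arm", "body": {"targets": ".03 .12 0 0; .03 .12 0 0; 0 0 0 0; 0 0 0 0"}}

```text
time_s: 17.63
tcp_pos: [0.5139, 0.1196, 0.2027]
ee_rot: [[0.957, -0.289, -0.0], [-0.289, -0.957, -0.0], [-0.0, 0.0, -1.0]]
wrist_force: [-0.3, -1.9, -2.4]
gripper_width: 0.064
gripper_force: 18.2
```

```bash
python3 st.py; python3 tilt.py t6 | tail -2; python3 ch.py p4 | tail -1
```

```text
17.6333 [0.5139 0.1196 0.2027] along -0.09812777207525736 lat -0.005583955905652548 F 0.0001722279247426406 force along -1.8960030146651583 [-0.2588 -1.9019 -2.3772] [-0.582   0.1932  0.0276] 5.566308001518272 18.1690083698777
200 [300 312]
210 [130 207 208 212 303 304 317]
wrist [(45, [481.0, 36.0]), (24, [300.0, 37.0]), (22, [386.0, 38.0]), (26, [565.0, 42.0]), (19, [292.0, 68.0]), (23, [430.0, 74.0]), (374, [72.0, 217.0]), (244, [295.0, 263.0]), (245, [344.0, 263.0]), (4198, [310.0, 307.0])]
```

Call:
{"method": "move_arm", "body": {"targets": ".03 .1 .15 0; .03 .1 .1 0; .03 .1 0 0; 0 0 0 0; 0 0 0 0"}}

```text
time_s: 18.25
tcp_pos: [0.5161, 0.127, 0.2089]
ee_rot: [[0.957, -0.289, -0.001], [-0.289, -0.957, -0.0], [-0.0, 0.0, -1.0]]
wrist_force: [0.1, -2.3, -3.3]
gripper_width: 0.064
gripper_force: 26.8
```

```bash
python3 st.py; python3 tilt.py t7 | tail -2; python3 ch.py p5 | tail -1
```

```text
18.25 [0.5161 0.127  0.2089] along -0.09042463161479863 lat -0.005693671282223794 F 0.007875368385201365 force along -2.2134914608471097 [ 0.1014 -2.3414 -3.3278] [-0.8831  0.2046  0.0349] 5.6000373102821115 26.831382957170717
200 [154 248 308 311]
210 [154 213 214 223 246 311 312 316]
wrist [(47, [484.0, 37.0]), (26, [307.0, 38.0]), (24, [392.0, 40.0]), (28, [568.0, 43.0]), (18, [298.0, 69.0]), (24, [435.0, 75.0]), (1115, [104.0, 224.0]), (241, [295.0, 263.0]), (243, [344.0, 263.0]), (710, [118.0, 290.0]), (4203, [310.0, 307.0])]
```

```bash
cat > cz.py <<'E'
from h import *
from station import *
import sys
s=sense();c=capture("wrist");addw("n",s,c);im=c["image"];cv2.imwrite(f"pics/{sys.argv[1]}.png",im)
D=(.5475,.212,1.2794)
h=cv2.cvtColor(im[150:340,0:280],cv2.COLOR_BGR2HSV);m=((h[...,0]>15)&(h[...,0]<32)&(h[...,1]>70)).astype(np.uint8)
m=cv2.morphologyEx(m,cv2.MORPH_OPEN,np.ones((3,3)));k,_,st,ce=cv2.connectedComponentsWithStats(m)
for i in range(1,k):
    if st[i,4]<60 or st[i,4]>4000:continue
    px=ce[i]+[0,150];r=least_squares(lambda q:proj("n",W(D,(q[0],q[1],.2+.78*q[0]+.018)))[0]-px,(.03,0))
    print("blob",st[i]+[0,150,0,0,0],px.round(),"chute xy mm",(r.x*1000).round(1))
E
python3 cz.py z1
```

```text
blob [  87  204   35   42 1154] [104. 224.] chute xy mm [ 19.9 -15.1]
blob [103 276  31  29 757] [118. 290.] chute xy mm [20. 23.]
blob [ 137  302  143   12 1673] [210. 308.] chute xy mm [-16.6  55.5]
```

Call:
{"method": "move_arm", "body": {"targets": "0 0 0 0; 0 0 0 0; 0 0 0 0"}}

```text
time_s: 18.75
tcp_pos: [0.5162, 0.127, 0.209]
ee_rot: [[0.957, -0.289, -0.0], [-0.289, -0.957, -0.0], [-0.0, 0.0, -1.0]]
wrist_force: [-0.9, -1.3, -2.8]
gripper_width: 0.067
gripper_force: 27.1
```

```bash
python3 st.py; python3 cz.py z2;python3 tilt.py t8 | tail -2
```

```text
18.75 [0.5162 0.127  0.209 ] along -0.09045912994205554 lat -0.0055748443587265405 F 0.007840870057944455 force along -1.5569804989855311 [-0.9291 -1.3468 -2.7514] [-0.8332  0.2771  0.0441] 5.86009571227153 27.0680595767044
blob [  88  204   35   42 1156] [105. 224.] chute xy mm [ 19.9 -15. ]
blob [103 276  31  29 764] [118. 289.] chute xy mm [20.  22.9]
blob [ 137  302  143   12 1673] [210. 308.] chute xy mm [-16.5  55.4]
200 [155 248 311]
210 [154 213 214 224 246 316]
```

The pads are at their force limit and the bowl is rotating before the fence clears, so the grip is too shallow to take the push. I'll go back, set the bowl down at its old place and regrip about 4 mm deeper.

Call:
{"method": "move_arm", "body": {"targets": "-.06 -.2 0 0; -.12 -.4 0 0; -.18 -.6 0 0; -.2 -.7 0 0; -.1 -.8 0 0; 0 -.8 0 0; 0 -.8 0 0; 0 -.8 0 0; 0 -.8 0 0; 0 -.8 0 0"}}

```text
time_s: 19.68
tcp_pos: [0.5004, -0.0421, 0.2108]
ee_rot: [[0.957, -0.289, 0.005], [-0.289, -0.957, 0.001], [0.005, -0.002, -1.0]]
wrist_force: [1.3, 0.3, -0.1]
gripper_width: 0.062
gripper_force: 0.0
```

Call:
{"method": "move_arm", "body": {"targets": "0 -.8 0 0; 0 -.8 0 0; 0 -.7 0 0; -.1 -.4 0 0; -.1 -.2 -.4 0; 0 0 -.6 0; 0 0 -.6 0; 0 0 -.5 0; 0 0 -.4 0; 0 0 0 0"}}

```text
time_s: 20.52
tcp_pos: [0.4936, -0.1132, 0.1452]
ee_rot: [[0.957, -0.29, -0.002], [-0.29, -0.957, 0.0], [-0.002, 0.0, -1.0]]
wrist_force: [-0.5, -0.9, 0.1]
gripper_width: 0.06
gripper_force: 0.0
```

```bash
python3 st.py;python3 tilt.py t9 | tail -2
```

```text
20.5167 [ 0.4936 -0.1132  0.1452] along -0.3269877512845169 lat 0.04179662514877831 F -0.2286877512845169 force along -1.028798316545034 [-0.4751 -0.9316  0.1203] [-0.0196  0.0261  0.1039] 5.24841400701772 0.0
200 [198 199 204 205 206 293]
210 [175 217 218 292]
```

The bowl slipped out of the eased grip on the way back. I'll locate it with image code, using differences from the first pictures.

```bash
python3 - <<'E'
from station import *
import cv2,numpy as np
for n,z in(("top","top0"),("scene","scene0")):
    im=capture(n)["image"];cv2.imwrite(f"pics/drop_{n}.png",im);a=cv2.imread(f"pics/{z}.png")
    d=cv2.GaussianBlur(cv2.absdiff(a,im),(3,3),0).max(2)>28
    m=cv2.morphologyEx(d.astype(np.uint8),cv2.MORPH_OPEN,np.ones((3,3)));k,_,st,ce=cv2.connectedComponentsWithStats(m)
    print(n,[(st[i].tolist(),ce[i].round().tolist()) for i in range(1,k) if st[i,4]>40])
c=capture("wrist");cv2.imwrite("pics/drop_w.png",c["image"])
# steel-grey (low saturation) areas in top
im=cv2.imread("pics/drop_top.png");h=cv2.cvtColor(im,cv2.COLOR_BGR2HSV);m=((h[...,1]<28)&(h[...,2]>95)).astype(np.uint8);m[:150]=0;m[285:]=0
m=cv2.morphologyEx(m,cv2.MORPH_OPEN,np.ones((3,3)));k,_,st,ce=cv2.connectedComponentsWithStats(m)
print("grey top",[(st[i].tolist()) for i in range(1,k) if st[i,4]>60])
E
```

```text
top [([408, 157, 19, 11, 139], [417.0, 162.0]), ([327, 164, 126, 117, 7026], [391.0, 220.0]), ([282, 190, 59, 51, 1665], [309.0, 215.0]), ([139, 196, 225, 204, 15786], [231.0, 300.0]), ([0, 282, 82, 57, 2141], [34.0, 310.0]), ([270, 366, 13, 5, 44], [276.0, 368.0]), ([289, 372, 38, 28, 807], [308.0, 388.0]), ([264, 393, 12, 7, 64], [270.0, 397.0])]
scene [([0, 0, 16, 5, 68], [7.0, 2.0]), ([20, 0, 52, 4, 164], [43.0, 1.0]), ([77, 0, 62, 34, 1689], [110.0, 14.0]), ([141, 8, 10, 21, 117], [146.0, 19.0]), ([82, 30, 16, 29, 336], [89.0, 43.0]), ([0, 34, 33, 8, 166], [17.0, 37.0]), ([113, 34, 29, 12, 222], [127.0, 40.0]), ([138, 59, 37, 73, 1414], [156.0, 93.0]), ([85, 65, 5, 44, 136], [87.0, 87.0]), ([250, 82, 21, 25, 303], [262.0, 94.0]), ([87, 110, 5, 49, 159], [89.0, 134.0]), ([271, 122, 36, 83, 1640], [288.0, 163.0]), ([89, 163, 3, 17, 51], [90.0, 171.0]), ([195, 180, 77, 112, 2922], [227.0, 228.0]), ([39, 193, 74, 51, 1118], [70.0, 220.0]), ([105, 192, 15, 7, 51], [112.0, 196.0]), ([256, 195, 23, 41, 403], [266.0, 215.0]), ([292, 204, 16, 19, 181], [299.0, 212.0]), ([131, 206, 5, 12, 54], [133.0, 211.0]), ([138, 208, 12, 36, 276], [143.0, 225.0]), ([281, 221, 40, 27, 639], [303.0, 236.0]), ([349, 220, 13, 9, 79], [354.0, 224.0]), ([97, 226, 43, 35, 1154], [118.0, 243.0]), ([269, 241, 132, 123, 6623], [333.0, 301.0]), ([146, 251, 38, 22, 295], [162.0, 262.0]), ([83, 253, 13, 6, 44], [89.0, 256.0]), ([84, 280, 53, 43, 1411], [105.0, 302.0]), ([409, 282, 11, 14, 75], [415.0, 288.0])]
grey top [[121, 159, 10, 7, 62], [300, 159, 21, 20, 304], [346, 159, 16, 20, 206], [30, 162, 13, 7, 72], [150, 180, 61, 43, 1239], [337, 208, 43, 42, 1393], [254, 214, 25, 11, 212], [202, 221, 13, 12, 116], [178, 232, 33, 28, 634], [249, 235, 27, 10, 170], [385, 241, 12, 18, 165], [136, 255, 13, 20, 91]]
```

Call:
{"method": "move_arm", "body": {"targets": "0 0 1 0; 0 0 1 0; 0 0 1 0; 0 0 1 0; -.3 -.8 1 0; -.3 -1 .6 0; -.3 -1 .4 0; -.3 -1 0 0; -.3 -1 0 0; -.3 -1 0 0", "gripper": 87}}

```text
time_s: 21.55
tcp_pos: [0.4495, -0.2591, 0.2981]
ee_rot: [[0.957, -0.289, 0.003], [-0.289, -0.957, -0.001], [0.003, -0.0, -1.0]]
wrist_force: [1.0, -0.6, -0.6]
gripper_width: 0.735
gripper_force: 0.0
```

Call:
{"method": "move_arm", "body": {"targets": "-.3 -1 0 0; -.3 -1 0 0; -.3 -1 0 0; -.3 -1 0 0; -.3 -1 0 0; -.3 -1 0 0; 0 -1 0 0; 0 -1 0 0; 0 0 0 0"}}

```text
time_s: 22.3
tcp_pos: [0.4045, -0.4615, 0.2965]
ee_rot: [[0.956, -0.292, 0.001], [-0.292, -0.956, -0.002], [0.001, 0.001, -1.0]]
wrist_force: [0.3, -1.2, -0.1]
gripper_width: 1.001
gripper_force: 0.0
```

```bash
python3 - <<'E'
from station import *
import cv2,numpy as np
s=sense();print(s["time_s"],s["tcp_pos"])
for n,z in(("top","top0"),("scene","scene0")):
    im=capture(n)["image"];cv2.imwrite(f"pics/drop2_{n}.png",im);a=cv2.imread(f"pics/{z}.png")
    d=cv2.GaussianBlur(cv2.absdiff(a,im),(3,3),0).max(2)>28
    m=cv2.morphologyEx(d.astype(np.uint8),cv2.MORPH_OPEN,np.ones((3,3)));k,_,st,ce=cv2.connectedComponentsWithStats(m)
    print(n,[(st[i].tolist()) for i in range(1,k) if st[i,4]>40 and st[i,0]>130 and (n=="scene" or 150<st[i,1]<290)])
def grey(f,y0,y1,x0,x1):
    im=cv2.imread(f);h=cv2.cvtColor(im,cv2.COLOR_BGR2HSV);m=((h[...,1]<32)&(h[...,2]>80)).astype(np.uint8);M=np.zeros_like(m);M[y0:y1,x0:x1]=m[y0:y1,x0:x1]
    M=cv2.morphologyEx(M,cv2.MORPH_OPEN,np.ones((3,3)));k,_,st,ce=cv2.connectedComponentsWithStats(M)
    return [(st[i].tolist()) for i in range(1,k) if st[i,4]>60]
for a,b in(("top0","drop2_top"),):print(grey(f"pics/{a}.png",150,285,60,480));print(grey(f"pics/{b}.png",150,285,60,480))
E
```

```text
22.3 [ 0.40446108 -0.46150422  0.29649663]
top [[139, 173, 390, 227, 23834], [466, 186, 22, 8, 112], [282, 190, 43, 46, 1168], [360, 223, 17, 26, 121], [390, 243, 8, 13, 74]]
scene [[140, 0, 59, 36, 1321], [198, 11, 141, 98, 2971], [141, 34, 10, 14, 97], [321, 50, 21, 9, 104], [137, 60, 38, 72, 1431], [305, 83, 9, 5, 43], [281, 111, 73, 137, 4785], [321, 153, 13, 5, 46], [195, 180, 73, 109, 2797], [256, 195, 23, 41, 403], [277, 194, 11, 16, 84], [292, 204, 16, 19, 189], [131, 206, 6, 12, 57], [139, 208, 11, 36, 217], [148, 249, 37, 24, 589], [182, 282, 10, 7, 53], [272, 294, 41, 26, 505], [291, 308, 151, 92, 6646], [419, 325, 11, 9, 49], [431, 336, 14, 13, 89], [472, 337, 65, 63, 2620]]
[[184, 150, 67, 5, 244], [299, 157, 23, 23, 397], [344, 156, 23, 25, 464], [121, 158, 11, 9, 91], [150, 179, 62, 44, 1405], [268, 195, 41, 41, 1348], [338, 207, 43, 44, 1441], [182, 232, 18, 23, 268], [385, 240, 13, 22, 201], [136, 255, 13, 20, 98], [394, 265, 7, 20, 79]]
[[184, 150, 68, 5, 245], [299, 157, 23, 23, 396], [344, 156, 23, 25, 468], [120, 158, 12, 9, 91], [149, 179, 63, 44, 1397], [378, 191, 31, 20, 390], [239, 204, 42, 41, 1362], [338, 207, 39, 43, 1145], [415, 207, 16, 25, 234], [429, 223, 36, 34, 680], [177, 229, 43, 32, 967], [136, 254, 13, 21, 103], [395, 271, 6, 14, 61]]
```

The bowl appears in the top view at box (239,204)–(281,245), the same size as before, so it looks upright and undamaged. I'll verify with the scene view.

```bash
python3 - <<'E'
from h import *
np.set_printoptions(precision=4,suppress=True)
b=circ(.068,{"top":(239,203.7,281.2,245.2)},(.5,.05,.07))
f=lambda z:least_squares(lambda c:bbox("top",[c[0],c[1],z],.068)-np.array([239,203.7,281.2,245.2]),(.5,.05))
for z in(0.002,.07):r=f(z);print(z,r.x,r.fun,"scene bbox",bbox("scene",[*r.x,z],.068))
c=f(.07).x
im=cv2.imread("pics/drop2_scene.png");g=cv2.cvtColor(im,6);o=cv2.imread("pics/scene0.png",0)
# compare bowl appearance with original: warp template by shift
b0=bbox("scene",[.5125,-.058,.07],.068).astype(int);b1=bbox("scene",[*c,.07],.068)
t=o[b0[1]-2:b0[3]+20,b0[0]-2:b0[2]+2];r=cv2.matchTemplate(g,t,cv2.TM_CCOEFF_NORMED);_,v,_,p=cv2.minMaxLoc(r);print("scene template",v,p,"expected",b1[:2]-2)
gt=cv2.imread("pics/drop2_top.png",0);ot=cv2.imread("pics/top0.png",0)
t=ot[194:238,267:311];r=cv2.matchTemplate(gt,t,cv2.TM_CCOEFF_NORMED);_,v,_,p=cv2.minMaxLoc(r);print("top template",v,p)
# did others move? dispenser/pad/timer/tin/dredger/lid
for n,bx in(("pad",(174,228,222,262)),("timer",(247,166,270,190)),("tin",(298,155,324,182)),("dredger",(342,154,370,182)),("lid",(337,206,383,252))):
    x0,y0,x1,y1=bx;r=cv2.matchTemplate(gt[y0-12:y1+12,x0-12:x1+12],ot[y0:y1,x0:x1],cv2.TM_CCOEFF_NORMED);_,v,_,p=cv2.minMaxLoc(r);print(n,round(v,3),np.array(p)-12)
E
```

```text
0.002 [0.4866 0.0426] [ 0.6483  0.2908 -0.6479 -0.2828] scene bbox [250.2818 207.3959 288.0349 228.7642]
0.07 [0.4842 0.0326] [-0.3771 -0.7451  0.3767  0.7323] scene bbox [248.6955 193.2131 287.7114 214.0591]
scene template 0.7754408121109009 (246, 189) expected [246.6955 191.2131]
top template 0.9398464560508728 (239, 203)
pad 0.614 [1 5]
timer 0.999 [0 0]
tin 1.0 [0 0]
dredger 0.999 [0 0]
lid 0.768 [0 0]
```

The bowl stands upright at (0.484, 0.033), and the tin, timer and dredger have not moved. I'll regrip 15 mm deep this time, and re-close before every retreat.

Call:
{"method": "move_arm", "body": {"targets": ".14 .97 -.2 0; .14 .97 -.2 0; .14 .97 -.2 0; .14 .97 -.2 0; .14 .97 -.2 0; .14 .97 -.2 0; .14 .97 -.2 0; .14 .97 -.2 0; .14 .97 -.2 0; .14 .97 -.2 0"}}

```text
time_s: 23.23
tcp_pos: [0.4396, -0.2135, 0.2473]
ee_rot: [[0.958, -0.288, 0.002], [-0.288, -0.958, -0.0], [0.002, -0.0, -1.0]]
wrist_force: [0.2, 0.3, 0.3]
gripper_width: 1.003
gripper_force: 0.0
```

Call:
{"method": "move_arm", "body": {"targets": ".13 .96 -.3 0; .13 .96 -.3 0; .13 .96 -.3 0; .13 .96 -.3 0; .13 .96 -.3 0; .13 .96 -.3 0; .13 .96 -.3 0; .13 .96 -.3 0; 0 0 0 0; 0 0 0 0"}}

```text
time_s: 24.07
tcp_pos: [0.4654, -0.022, 0.187]
ee_rot: [[0.958, -0.285, 0.001], [-0.285, -0.958, 0.0], [0.0, -0.0, -1.0]]
wrist_force: [-0.2, 0.5, -0.1]
gripper_width: 0.996
gripper_force: 0.0
```

```bash
python3 - <<'E'
from h import *
from station import *
s=sense();c=capture("wrist");addw("n",s,c);im=c["image"];cv2.imwrite("pics/rg.png",im);print(s["time_s"],s["tcp_pos"])
# refine the bowl centre: fit visible rim edge (distance transform) to outer rim circle
e=cv2.Canny(cv2.cvtColor(im,6),60,150);e[225:]=0;d=cv2.distanceTransform(255-e,cv2.DIST_L2,5)
a=np.linspace(0,2*np.pi,240)
def cost(p):
    t=0;n=0
    for r in(.068,.0636):
        q=proj("n",np.c_[p[0]+r*np.cos(a),p[1]+r*np.sin(a),0*a+.07]).round().astype(int);k=(q[:,0]>0)&(q[:,0]<640)&(q[:,1]>0)&(q[:,1]<220);t+=np.minimum(d[q[k,1],q[k,0]],6).sum();n+=k.sum()
    return t/n,n
b=min(((cost((.4842+i*.001,.0326+j*.001)),i,j) for i in range(-10,11) for j in range(-10,11)),key=lambda z:z[0][0]);print(b)
E
```

```text
24.0667 [ 0.46536202 -0.02199785  0.18698777]
((np.float64(0.8300425211588541), np.int64(318)), 3, 2)
```

Call:
{"method": "move_arm", "body": {"targets": ".15 -.13 -.8 0; 0 0 -.9 0; 0 0 -.9 0; 0 0 -.9 0; 0 0 -.9 0; 0 0 -.9 0; 0 0 0 0; 0 0 0 0"}}

```text
time_s: 24.78
tcp_pos: [0.4691, -0.0275, 0.0541]
ee_rot: [[0.957, -0.29, -0.001], [-0.29, -0.957, -0.001], [-0.001, 0.001, -1.0]]
wrist_force: [1.0, 0.6, 0.3]
gripper_width: 0.999
gripper_force: 0.0
```

Call:
{"method": "move_arm", "body": {"targets": "0 0 0 0; 0 0 0 0; 0 0 0 0; 0 0 0 0; 0 0 0 0; 0 0 0 0; 0 0 0 0; 0 0 0 0; 0 0 0 0; 0 0 0 0", "gripper": 0}}

```text
time_s: 25.62
tcp_pos: [0.4694, -0.0268, 0.054]
ee_rot: [[0.957, -0.289, -0.0], [-0.289, -0.957, -0.0], [-0.0, 0.0, -1.0]]
wrist_force: [0.8, -0.6, -0.3]
gripper_width: 0.325
gripper_force: 0.0
```

Call:
{"method": "move_arm", "body": {"targets": "0 0 0 0; 0 0 0 0; 0 0 0 0; 0 0 0 0; 0 0 0 0; 0 0 0 0"}}

```text
time_s: 26.12
tcp_pos: [0.47, -0.0264, 0.0543]
ee_rot: [[0.957, -0.289, 0.001], [-0.289, -0.957, 0.001], [0.001, -0.001, -1.0]]
wrist_force: [-1.4, 3.7, 2.9]
gripper_width: 0.107
gripper_force: 26.9
```

Call:
{"method": "move_arm", "body": {"targets": "0 0 .3 0; 0 0 .4 0; 0 0 .4 0; 0 0 .5 0; 0 0 .5 0; 0 0 .5 0; 0 0 .5 0; 0 0 .5 0; 0 0 .3 0; 0 0 0 0"}}

```text
time_s: 26.95
tcp_pos: [0.4697, -0.0271, 0.1528]
ee_rot: [[0.957, -0.289, 0.002], [-0.289, -0.957, -0.0], [0.002, -0.0, -1.0]]
wrist_force: [-0.2, -0.6, -3.2]
gripper_width: 0.037
gripper_force: 30.1
```

```bash
python3 st.py;python3 tilt.py u1
```

```text
26.95 [ 0.4697 -0.0271  0.1528] along -0.2513357232584967 lat -0.005811358838360564 F -0.15303572325849668 force along -0.6159624135124242 [-0.1832 -0.5881 -3.193 ] [-0.144   0.021  -0.0611] 3.2242589783304756 30.097864866256714
140 [145 146 152 180 181 188 189 190 257 258 271 273]
160 [154 168 173 284 285 295]
180 [153 157 158 167 256 257 300 305 313 314 319 320 321 322 324 325 326]
190 [135 153 156 161 165 253 304 305 310 319 320]
200 [165 253 309 315 322]
210 [137 153 154 166 255 313 318 323]
```

Call:
{"method": "move_arm", "body": {"targets": "0 0 0 0; 0 0 0 0; 0 0 0 0", "gripper": 5}}

```text
time_s: 27.25
tcp_pos: [0.4694, -0.0269, 0.1512]
ee_rot: [[0.957, -0.289, -0.001], [-0.289, -0.957, -0.0], [-0.001, 0.001, -1.0]]
wrist_force: [0.1, 0.5, -0.2]
gripper_width: 0.055
gripper_force: 0.0
```

Call:
{"method": "move_arm", "body": {"targets": "0 0 0 0; 0 0 0 0; 0 0 0 0; 0 0 0 0", "gripper": 6.4}}

```text
time_s: 27.58
tcp_pos: [0.4695, -0.0268, 0.1515]
ee_rot: [[0.957, -0.289, -0.0], [-0.289, -0.957, -0.0], [-0.0, 0.0, -1.0]]
wrist_force: [-0.3, -0.5, 0.5]
gripper_width: 0.077
gripper_force: 0.0
```

```bash
python3 st.py;python3 tilt.py u2 | tail -4
```

```text
27.5833 [ 0.4695 -0.0268  0.1515] along -0.25110393516648255 lat -0.006119922675781708 F -0.15280393516648255 force along -0.5700152238600783 [-0.3155 -0.5004  0.4621] [-0.015   0.0005 -0.0279] 6.690034220854794 0.0
180 [152 153 157 180 192 194 198 224 225 227 228 233 288]
190 [153 162 174 177 199 200 222 223 224 225 227 231 293 294 296]
200 [159 160 167 170 171 172 180 181 182 219 220 229 304]
210 [152 153 164 165 177 186 187 194 199 214 222 223 228 230 232]
```

The bowl dropped about 5 cm because that easing step was too large. I'll relocate it.

Call:
{"method": "move_arm", "body": {"targets": "0 0 .8 0; 0 0 .8 0; 0 -.6 0 0; 0 -.6 0 0; 0 0 0 0; 0 0 0 0; 0 0 0 0; 0 0 0 0", "gripper": 87}}

```text
time_s: 28.3
tcp_pos: [0.4694, -0.0564, 0.1914]
ee_rot: [[0.957, -0.289, -0.0], [-0.289, -0.957, -0.0], [-0.0, 0.0, -1.0]]
wrist_force: [-0.1, -0.4, 0.4]
gripper_width: 0.594
gripper_force: 0.0
```

```bash
cat > find.py <<'E'
from h import *
from station import *
import sys
s=sense();c=capture("wrist");addw("n",s,c);im=c["image"];cv2.imwrite(f"pics/{sys.argv[1]}.png",im);print(s["time_s"],s["tcp_pos"],s["gripper_width"])
e=cv2.Canny(cv2.cvtColor(im,6),60,150);e[225:]=0;d=cv2.distanceTransform(255-e,cv2.DIST_L2,5);a=np.linspace(0,2*np.pi,240)
def cost(x,y,cs=((.068,.07),(.0636,.07))):
    t=0;n=0
    for r,z in cs:
        q=proj("n",np.c_[x+r*np.cos(a),y+r*np.sin(a),0*a+z]).round().astype(int);k=(q[:,0]>0)&(q[:,0]<640)&(q[:,1]>0)&(q[:,1]<220);t+=np.minimum(d[q[k,1],q[k,0]],6).sum();n+=k.sum()
    return (t/n if n>120 else 9),n
x0,y0,w=map(float,sys.argv[2:5])
for nm,cs in(("upright",((.068,.07),(.0636,.07))),("inverted",((.068,.001),(.034,.07)))):
    g=[(cost(x,y,cs),x,y) for x in np.arange(x0-w,x0+w,.002) for y in np.arange(y0-w,y0+w,.002)];b=min(g,key=lambda z:z[0][0])
    g=[(cost(x,y,cs),x,y) for x in np.arange(b[1]-.003,b[1]+.003,.0005) for y in np.arange(b[2]-.003,b[2]+.003,.0005)];b=min(g,key=lambda z:z[0][0]);print(nm,b)
E
python3 find.py f1 .487 .035 .06
```

```text
28.3 [ 0.46940795 -0.05638736  0.19135723] 0.5936203174390865
upright ((np.float64(0.9140537806919643), np.int64(294)), np.float64(0.47600000000000003), np.float64(-0.01199999999999998))
inverted ((np.float64(2.1709249836124784), np.int64(292)), np.float64(0.48900000000000005), np.float64(0.0855000000000001))
```

It is upright at (0.476, -0.012), with a good rim fit. I'll regrip and then ease in small steps.

Call:
{"method": "move_arm", "body": {"targets": "-.23 -.31 0 0; -.23 -.31 -.5 0; 0 0 -.9 0; 0 0 -.9 0; 0 0 -.9 0; 0 0 -.9 0; 0 0 -.9 0; 0 0 -.44 0; 0 0 0 0"}}

```text
time_s: 29.1
tcp_pos: [0.4555, -0.0727, 0.0531]
ee_rot: [[0.957, -0.289, -0.006], [-0.289, -0.957, -0.001], [-0.006, 0.003, -1.0]]
wrist_force: [0.4, 0.0, 0.2]
gripper_width: 1.004
gripper_force: 0.0
```

Call:
{"method": "move_arm", "body": {"targets": "0 0 0 0; 0 0 0 0; 0 0 0 0; 0 0 0 0; 0 0 0 0; 0 0 0 0; 0 0 0 0; 0 0 0 0; 0 0 0 0; 0 0 0 0", "gripper": 0}}

```text
time_s: 29.93
tcp_pos: [0.458, -0.0723, 0.0555]
ee_rot: [[0.957, -0.289, -0.0], [-0.289, -0.957, -0.0], [-0.0, 0.0, -1.0]]
wrist_force: [0.0, -0.4, 1.0]
gripper_width: 0.325
gripper_force: 0.0
```

Call:
{"method": "move_arm", "body": {"targets": "0 0 0 0; 0 0 0 0; 0 0 0 0; 0 0 0 0; 0 0 0 0; 0 0 0 0; 0 0 .3 0; 0 0 .4 0; 0 0 .4 0; 0 0 .4 0"}}

```text
time_s: 30.77
tcp_pos: [0.4577, -0.0723, 0.0937]
ee_rot: [[0.957, -0.289, -0.001], [-0.289, -0.957, -0.0], [-0.001, 0.0, -1.0]]
wrist_force: [1.2, -1.2, -3.4]
gripper_width: 0.038
gripper_force: 30.3
```

Call:
{"method": "move_arm", "body": {"targets": "0 0 .4 0; 0 0 .4 0; 0 0 .4 0; 0 0 .2 0; 0 0 0 0; 0 0 0 0"}}

```text
time_s: 31.27
tcp_pos: [0.4572, -0.0724, 0.1277]
ee_rot: [[0.957, -0.289, -0.001], [-0.289, -0.957, -0.0], [-0.001, 0.0, -1.0]]
wrist_force: [-0.6, 0.4, -2.8]
gripper_width: 0.036
gripper_force: 30.1
```

```bash
python3 st.py;python3 tilt.py v1 | tail -3
```

```text
31.2667 [ 0.4572 -0.0724  0.1277] along -0.29839476985678537 lat -0.004757632624678765 F -0.20009476985678537 force along 0.23637257460825192 [-0.612   0.4304 -2.7771] [-0.1987  0.0327 -0.0372] 3.1447555917274013 30.126668214797974
190 [143 146 147 164 168 255 301 302 307 317 318]
200 [148 167 253 306 311 323 324 325 327 328 329]
210 [132 163 167 254 310 311 316 323]
```

Call:
{"method": "move_arm", "body": {"targets": "0 0 0 0; 0 0 .1 0", "gripper": 3.8}}

```text
time_s: 31.48
tcp_pos: [0.4569, -0.0724, 0.1295]
ee_rot: [[0.957, -0.289, -0.003], [-0.289, -0.957, -0.0], [-0.003, 0.001, -1.0]]
wrist_force: [1.1, -0.2, -2.5]
gripper_width: 0.044
gripper_force: 6.4
```

Call:
{"method": "move_arm", "body": {"targets": "0 0 0 0; 0 0 .1 0", "gripper": 4.4}}

```text
time_s: 31.65
tcp_pos: [0.4575, -0.0723, 0.1326]
ee_rot: [[0.957, -0.289, -0.002], [-0.289, -0.957, -0.0], [-0.001, 0.001, -1.0]]
wrist_force: [0.9, -0.3, -2.9]
gripper_width: 0.05
gripper_force: 5.8
```

Call:
{"method": "move_arm", "body": {"targets": "0 0 0 0; 0 0 .1 0", "gripper": 5}}

```text
time_s: 31.82
tcp_pos: [0.4577, -0.0723, 0.1353]
ee_rot: [[0.957, -0.289, -0.001], [-0.289, -0.957, -0.0], [-0.001, 0.0, -1.0]]
wrist_force: [-0.1, 0.9, -3.0]
gripper_width: 0.055
gripper_force: 5.5
```

Call:
{"method": "move_arm", "body": {"targets": "0 0 0 0; 0 0 .1 0", "gripper": 5.5}}

```text
time_s: 31.98
tcp_pos: [0.4577, -0.0723, 0.1379]
ee_rot: [[0.957, -0.289, -0.001], [-0.289, -0.957, -0.0], [-0.001, 0.0, -1.0]]
wrist_force: [0.0, 0.2, -2.6]
gripper_width: 0.062
gripper_force: 5.6
```

```bash
python3 st.py;python3 tilt.py v2 | tail -3
```

```text
31.9833 [ 0.4577 -0.0723  0.1379] along -0.2981054179359753 lat -0.004289890114592243 F -0.19980541793597528 force along 0.18394026751768675 [ 0.0109  0.1888 -2.5995] [-0.0935  0.0653  0.024 ] 5.387517329423218 5.595626137219369
190 [146 148 153 177 197 200 280 302 306]
200 [154 155 157 158 159 197 200 280 306 310]
210 [132 133 134 135 145 146 147 149 198 201 281 310 314]
```

Call:
{"method": "move_arm", "body": {"targets": "0 0 0 0; 0 0 .1 0", "gripper": 6}}

```text
time_s: 32.2
tcp_pos: [0.4575, -0.0723, 0.1403]
ee_rot: [[0.957, -0.289, -0.001], [-0.289, -0.957, -0.0], [-0.001, 0.0, -1.0]]
wrist_force: [-0.2, -0.3, -2.0]
gripper_width: 0.067
gripper_force: 4.3
```

Call:
{"method": "move_arm", "body": {"targets": "0 0 0 0; 0 0 .2 0; 0 0 .3 0; 0 0 .4 0; 0 0 .4 0; 0 0 .4 0; 0 0 .4 0; 0 0 .3 0; 0 0 .2 0", "gripper": 6.5}}

```text
time_s: 32.95
tcp_pos: [0.4585, -0.0722, 0.207]
ee_rot: [[0.957, -0.289, 0.002], [-0.289, -0.957, 0.0], [0.002, -0.001, -1.0]]
wrist_force: [-0.8, 0.3, -2.7]
gripper_width: 0.072
gripper_force: 3.9
```

```bash
python3 st.py;python3 tilt.py v3 | tail -3
```

```text
32.95 [ 0.4585 -0.0722  0.207 ] along -0.29781076844362264 lat -0.003589465785626314 F -0.19951076844362264 force along 0.07144605111111196 [-0.7594  0.3025 -2.7236] [-0.0413 -0.1116 -0.0762] 6.226359629962495 3.877935614436865
 292 306]
210 [133 136 145 146 147 148 149 151 152 159 160 162 172 173 194 205 210 213
 292 309]
```

Call:
{"method": "move_arm", "body": {"targets": ".06 .2 0 0; .12 .4 0 0; .18 .6 0 0; .2 .68 0 0; .2 .68 0 0; .2 .68 0 0; .2 .68 0 0; .2 .68 0 0; .2 .68 0 0; .2 .68 0 0"}}

```text
time_s: 33.83
tcp_pos: [0.5017, 0.0784, 0.2046]
ee_rot: [[0.957, -0.289, -0.002], [-0.289, -0.957, -0.001], [-0.001, 0.001, -1.0]]
wrist_force: [1.6, -0.1, -3.2]
gripper_width: 0.073
gripper_force: 4.3
```

Call:
{"method": "move_arm", "body": {"targets": ".15 .5 0 0; .1 .3 0 0; .06 .2 0 0; .04 .15 0 0; .04 .15 0 0; .04 .15 0 0; .04 .15 0 0; 0 0 0 0"}}

```text
time_s: 34.5
tcp_pos: [0.5136, 0.1166, 0.2054]
ee_rot: [[0.957, -0.289, -0.001], [-0.289, -0.957, -0.001], [-0.001, 0.001, -1.0]]
wrist_force: [-0.6, -1.3, -2.4]
gripper_width: 0.077
gripper_force: 16.4
```

```bash
python3 st.py;python3 tilt.py v4 | tail -2; python3 cz.py v4z
```

```text
34.5 [0.5136 0.1166 0.2054] along -0.10109738791518239 lat -0.0051037853779624665 F -0.0027973879151823866 force along -1.434492304453535 [-0.5723 -1.326  -2.3642] [-0.6798  0.1995 -0.0862] 6.740210163098824 16.38362042605877
200 [235 238 239 301 306]
210 [205 206 213 236 238 239 302 309 311 312 313]
blob [ 54 208  30  20 467] [ 68. 217.] chute xy mm [ 21.9 -21.3]
blob [ 139  302  141   12 1647] [211. 308.] chute xy mm [-26.3  57.9]
```

Call:
{"method": "move_arm", "body": {"targets": ".03 .1 .03 0; .03 .1 .03 0; .03 .1 .03 0; .03 .1 .03 0; 0 0 0 0"}}

```text
time_s: 35.02
tcp_pos: [0.5167, 0.127, 0.2085]
ee_rot: [[0.957, -0.289, -0.0], [-0.289, -0.957, -0.0], [-0.0, 0.001, -1.0]]
wrist_force: [0.2, -2.0, -3.9]
gripper_width: 0.082
gripper_force: 25.7
```

```bash
python3 st.py;python3 tilt.py v5 | tail -2; python3 cz.py v5z
```

```text
35.0167 [0.5167 0.127  0.2085] along -0.090294920113547 lat -0.005053614757225818 F 0.008005079886452993 force along -1.8584521446902014 [ 0.1813 -1.9947 -3.9364] [-1.0748  0.2681  0.0578] 7.171276653974968 25.727204829454422
200 [155 306]
210 [154 214 215 223 309 312]
blob [  87  205   35   42 1128] [104. 226.] chute xy mm [ 19.9 -15. ]
blob [103 276  30  31 780] [118. 290.] chute xy mm [19.9 22.7]
blob [ 139  302  141   12 1647] [211. 308.] chute xy mm [-17.3  55. ]
```

Call:
{"method": "move_arm", "body": {"targets": ".03 .1 .03 0; .03 .1 .03 0; 0 0 0 0"}}

```text
time_s: 35.37
tcp_pos: [0.5183, 0.132, 0.2101]
ee_rot: [[0.957, -0.289, -0.0], [-0.289, -0.957, -0.0], [-0.0, 0.0, -1.0]]
wrist_force: [-0.7, -2.1, -4.5]
gripper_width: 0.08
gripper_force: 28.6
```

```bash
python3 st.py;python3 tilt.py v6 | tail -2; python3 cz.py v6z
```

```text
35.3667 [0.5183 0.132  0.2101] along -0.08498533114142086 lat -0.00497157150426205 F 0.01331466885857914 force along -2.214575244948465 [-0.7255 -2.0945 -4.5351] [-1.0949  0.326   0.0077] 6.919321638358912 28.563397228717804
200 [130 172 306]
210 [131 171 219 228 309]
blob [ 103  204   34   42 1105] [120. 224.] chute xy mm [ 18.8 -14.8]
blob [ 103  276   44   29 1086] [125. 289.] chute xy mm [21.4 22. ]
blob [ 139  302  141   12 1647] [211. 308.] chute xy mm [-12.8  53.5]
```

Call:
{"method": "move_arm", "body": {"targets": ".03 .1 0 0; .01 .05 0 0; 0 0 0 0; 0 0 0 0"}}

```text
time_s: 35.8
tcp_pos: [0.5191, 0.1355, 0.2099]
ee_rot: [[0.957, -0.289, -0.0], [-0.289, -0.957, -0.0], [-0.0, 0.0, -1.0]]
wrist_force: [-1.2, -1.6, -4.2]
gripper_width: 0.08
gripper_force: 30.4
```

```bash
python3 st.py; python3 cz.py v7z
```

```text
35.8 [0.5191 0.1355 0.2099] along -0.08143266523073053 lat -0.005201393910705381 F 0.016867334769269465 force along -1.906310079063395 [-1.1944 -1.6319 -4.247 ] [-1.1858  0.2774 -0.0285] 6.92494211938237 30.42826920747757
blob [ 112  204   34   41 1081] [129. 224.] chute xy mm [ 18.1 -14.9]
blob [ 103  276  177   38 2961] [174. 299.] chute xy mm [ 5.9 37.1]
```

Call:
{"method": "move_arm", "body": {"targets": ".03 .1 0 0; .01 .05 0 0; 0 0 0 0; 0 0 0 0"}}

```text
time_s: 36.18
tcp_pos: [0.5202, 0.1393, 0.21]
ee_rot: [[0.957, -0.289, -0.0], [-0.289, -0.957, -0.0], [-0.0, 0.0, -1.0]]
wrist_force: [-1.0, -2.7, -4.3]
gripper_width: 0.082
gripper_force: 31.3
```

```bash
python3 st.py; python3 cz.py v8z; python3 - <<'E'
import cv2,numpy as np
# rim edge in v7z/v8z : bright band left of bowl at rows 190..215
for f in("v6z","v7z","v8z"):
    e=cv2.Canny(cv2.imread(f"pics/{f}.png",0),60,150);print(f,[ (r,(np.where(e[r,190:300])[0]+190).tolist()) for r in(120,130,150)])
E
```

```text
36.1833 [0.5202 0.1393 0.21  ] along -0.07744999632852227 lat -0.005257811600506573 F 0.020850003671477726 force along -2.8460963871226883 [-0.9618 -2.6829 -4.251 ] [-1.2593  0.3474  0.024 ] 7.141163973692396 31.276627331972122
blob [ 123  203   32   41 1023] [139. 223.] chute xy mm [ 17.2 -14.9]
blob [ 103  276  177   38 3212] [172. 299.] chute xy mm [ 9.4 34.9]
v6z [(120, [243, 244, 245, 251]), (130, [235, 240]), (150, [217])]
v7z [(120, [246, 247, 248, 254]), (130, [238, 243]), (150, [190, 191, 220])]
v8z [(120, [249, 250, 251, 257]), (130, [241, 246]), (150, [192, 193, 194, 195, 223])]
```

The paddle face is dragging the rim down and loading the grip. I'll back off slightly and higher, then push forward while moving down so that friction helps.

Call:
{"method": "move_arm", "body": {"targets": "-.05 -.17 .2 0; -.05 -.17 .25 0; 0 0 0 0; .03 .1 -.1 0; .03 .1 -.12 0; .03 .1 -.12 0; .02 .07 -.12 0; 0 0 0 0"}}

```text
time_s: 36.9
tcp_pos: [0.5208, 0.1405, 0.2096]
ee_rot: [[0.958, -0.288, 0.0], [-0.288, -0.958, -0.0], [0.0, 0.0, -1.0]]
wrist_force: [-2.0, -2.6, -0.3]
gripper_width: 0.081
gripper_force: 20.4
```

```bash
python3 st.py; python3 cz.py v9z; python3 - <<'E'
import cv2,numpy as np
for f in("v9z",):
    e=cv2.Canny(cv2.imread(f"pics/{f}.png",0),60,150);print(f,[ (r,(np.where(e[r,190:300])[0]+190).tolist()) for r in(120,130,150)])
E
```

```text
36.9 [0.5208 0.1405 0.2096] along -0.076186541371256 lat -0.0049865265151029965 F 0.022113458628744004 force along -3.01040618091761 [-1.9515 -2.5575 -0.2736] [-0.9912  0.4117  0.0783] 7.059730922485457 20.394138917326927
blob [139 245  20   5  88] [149. 247.] chute xy mm [15.8 -1. ]
blob [ 112  276   54   29 1265] [137. 288.] chute xy mm [22.6 20.7]
blob [ 139  302  141   12 1646] [211. 308.] chute xy mm [-6.3 49.5]
v9z [(120, [250, 251, 252, 258]), (130, [242, 247, 269, 274]), (150, [194, 195, 196, 197, 224, 225, 287])]
```

The friction trick worked: pad force is down to 20 N, and the first-row chunk has left its place. I'll hold for a moment.

Call:
{"method": "move_arm", "body": {"targets": ".01 .03 -.04 0; 0 0 0 0; 0 0 0 0; 0 0 0 0"}}

```text
time_s: 37.28
tcp_pos: [0.5208, 0.1406, 0.2092]
ee_rot: [[0.957, -0.289, 0.001], [-0.289, -0.957, 0.0], [0.0, -0.0, -1.0]]
wrist_force: [-2.5, -4.6, 0.9]
gripper_width: 0.082
gripper_force: 23.8
```

```bash
python3 st.py; python3 cz.py w10z; python3 - <<'E'
import cv2,numpy as np
im=cv2.imread("pics/w10z.png")
h=cv2.cvtColor(im[90:230,190:320],cv2.COLOR_BGR2HSV);m=((h[...,0]>14)&(h[...,0]<32)&(h[...,1]>75)).astype(np.uint8);k,_,st,ce=cv2.connectedComponentsWithStats(m)
print([(st[i].tolist()) for i in range(1,k) if st[i,4]>40])
e=cv2.Canny(cv2.cvtColor(im,6),60,150);print([ (r,(np.where(e[r,190:300])[0]+190).tolist()) for r in(120,130,150)])
E
```

```text
37.2833 [0.5208 0.1406 0.2092] along -0.076009589581498 lat -0.005041042761612085 F 0.022290410418501994 force along -5.120135014761666 [-2.4993 -4.5958  0.9465] [-1.0094  0.5232  0.0901] 7.144162132017685 23.77908803522587
blob [ 139  302  141   12 1646] [211. 308.] chute xy mm [-6.3 49.2]
[[0, 10, 8, 14, 51], [85, 74, 37, 66, 1245]]
[(120, [251, 252, 253, 258]), (130, [242, 247, 248, 269, 274, 275]), (150, [195, 196, 197, 198, 224, 225, 284, 287, 288])]
```

Call:
{"method": "move_arm", "body": {"targets": "0 0 0 0; 0 0 0 0; 0 0 0 0; 0 0 0 0; 0 0 0 0; 0 0 0 0"}}

```text
time_s: 37.83
tcp_pos: [0.5208, 0.1407, 0.209]
ee_rot: [[0.957, -0.289, 0.0], [-0.289, -0.957, 0.0], [0.0, -0.0, -1.0]]
wrist_force: [-1.3, -4.6, 0.5]
gripper_width: 0.079
gripper_force: 23.2
```

```bash
python3 st.py; cp cz.py cz2.py; python3 - <<'E'
import cv2,numpy as np
from station import *
from h import *
s=sense();c=capture("wrist");im=c["image"];addw("n",s,c);cv2.imwrite("pics/x1.png",im)
h=cv2.cvtColor(im,cv2.COLOR_BGR2HSV);m=((h[...,0]>14)&(h[...,0]<32)&(h[...,1]>75)&(h[...,2]>50)).astype(np.uint8)[90:330,0:330];k,_,st,ce=cv2.connectedComponentsWithStats(m)
print([((st[i]+[0,90,0,0,0]).tolist()) for i in range(1,k) if st[i,4]>80])
D=(.5475,.212,1.2794)
for x in(.0,.02,.04,.05,.06):print(x,[proj("n",W(D,(x,y,.2+.78*x+.014)))[0].round().tolist() for y in(-.018,0,.018)])
t=capture("top")["image"];cv2.imwrite("pics/x1t.png",t);sc=capture("scene")["image"];cv2.imwrite("pics/x1s.png",sc)
for n,i,(x0,y0,x1,y1) in(("top",t,(145,175,215,225)),("scene",sc,(245,112,285,150))):
    h=cv2.cvtColor(i[y0:y1,x0:x1],cv2.COLOR_BGR2HSV);m=((h[...,0]>14)&(h[...,0]<32)&(h[...,1]>90)).astype(np.uint8);k,_,st,ce=cv2.connectedComponentsWithStats(m);print(n,[((st[j]+[x0,y0,0,0,0]).tolist()) for j in range(1,k) if st[j,4]>8])
E
```

```text
37.8333 [0.5208 0.1407 0.209 ] along -0.07592068366664237 lat -0.005092636887119147 F 0.02237931633335763 force along -4.825121465092259 [-1.334  -4.6374  0.5228] [-1.0258  0.5531  0.07  ] 6.909799594965403 23.178963884711266
[[275, 164, 37, 66, 1239], [290, 238, 8, 51, 270], [138, 302, 192, 12, 2234]]
0.0 [[188.0, 208.0], [191.0, 237.0], [195.0, 265.0]]
0.02 [[137.0, 217.0], [142.0, 249.0], [147.0, 278.0]]
0.04 [[74.0, 228.0], [82.0, 263.0], [90.0, 295.0]]
0.05 [[37.0, 235.0], [47.0, 271.0], [56.0, 305.0]]
0.06 [[-5.0, 242.0], [7.0, 280.0], [19.0, 315.0]]
top []
scene [[256, 128, 9, 2, 16]]
```

```bash
python3 - <<'E'
from h import *
D=(.5475,.212,1.2794)
for x in(.02,.045,.06):print(x,proj("scene",W(D,(x,.013,.2+.78*x+.014))).round(1),proj("top",W(D,(x,.013,.2+.78*x+.014))).round(1))
a=cv2.imread("pics/scene0.png");b=cv2.imread("pics/x1s.png")
for r in range(120,140,2):print(r,a[r,252:266:3].tolist(),b[r,252:266:3].tolist())
t=cv2.imread("pics/x1t.png");print([t[y,x].tolist() for x,y in((168,200),(175,204),(183,195),(160,195),(175,190))])
E
```

```text
0.02 [[256. 138.]] [[179.3 204.3]]
0.045 [[254.8 130.7]] [[168.2 201.4]]
0.06 [[254.  126.3]] [[161.4 199.6]]
120 [[64, 68, 70], [63, 67, 70], [64, 67, 70], [64, 68, 70], [64, 67, 70]] [[26, 28, 31], [24, 26, 31], [23, 24, 28], [23, 27, 30], [25, 29, 31]]
122 [[67, 70, 74], [68, 71, 74], [77, 81, 84], [72, 75, 79], [74, 78, 81]] [[24, 27, 30], [24, 27, 31], [24, 27, 31], [24, 26, 30], [22, 24, 28]]
124 [[75, 79, 82], [75, 79, 82], [76, 80, 83], [76, 79, 82], [76, 79, 82]] [[25, 28, 30], [25, 28, 31], [45, 48, 50], [42, 44, 46], [28, 30, 34]]
126 [[76, 80, 83], [76, 80, 82], [76, 80, 83], [77, 81, 83], [75, 80, 81]] [[31, 33, 35], [26, 28, 31], [30, 32, 34], [31, 32, 35], [29, 32, 33]]
128 [[67, 79, 87], [60, 87, 103], [73, 82, 89], [75, 79, 82], [76, 80, 83]] [[32, 36, 39], [30, 33, 36], [39, 56, 67], [35, 46, 56], [36, 49, 58]]
130 [[60, 81, 94], [59, 88, 104], [57, 79, 92], [77, 81, 84], [80, 84, 87]] [[33, 44, 50], [31, 32, 34], [30, 36, 40], [30, 35, 39], [30, 32, 34]]
132 [[84, 96, 103], [90, 110, 119], [96, 113, 121], [119, 124, 125], [119, 126, 128]] [[30, 33, 35], [31, 33, 36], [29, 32, 34], [29, 32, 34], [36, 37, 39]]
134 [[117, 124, 127], [112, 125, 130], [113, 124, 127], [117, 127, 130], [115, 129, 134]] [[31, 33, 36], [30, 33, 36], [31, 34, 36], [32, 34, 36], [30, 32, 34]]
136 [[114, 126, 129], [115, 129, 134], [114, 125, 129], [116, 127, 130], [116, 131, 137]] [[29, 32, 35], [31, 32, 35], [31, 33, 35], [30, 33, 35], [27, 30, 32]]
138 [[113, 122, 126], [114, 128, 133], [114, 127, 131], [117, 126, 129], [117, 133, 138]] [[28, 31, 35], [26, 28, 32], [25, 28, 31], [26, 28, 32], [27, 30, 32]]
[[88, 102, 118], [89, 103, 119], [67, 77, 89], [84, 99, 115], [72, 83, 96]]
```

The visible chute is clear and cheese shows in the bowl. I'll back a little with the paddle still supporting, then re-close fully.

Call:
{"method": "move_arm", "body": {"targets": "-.03 -.1 .02 0; -.03 -.1 .02 0; -.03 -.1 .02 0; -.03 -.1 .02 0"}}

```text
time_s: 38.32
tcp_pos: [0.5174, 0.1306, 0.2101]
ee_rot: [[0.957, -0.289, -0.001], [-0.289, -0.957, -0.0], [-0.001, 0.0, -1.0]]
wrist_force: [0.3, -1.7, -3.2]
gripper_width: 0.08
gripper_force: 17.4
```

Call:
{"method": "move_arm", "body": {"targets": "0 0 0 0; 0 0 0 0; 0 0 0 0; 0 0 0 0", "gripper": 0}}

```text
time_s: 38.65
tcp_pos: [0.5175, 0.1307, 0.2105]
ee_rot: [[0.957, -0.289, -0.001], [-0.289, -0.957, -0.0], [-0.001, 0.001, -1.0]]
wrist_force: [-0.4, -2.2, -3.4]
gripper_width: 0.075
gripper_force: 29.7
```

```bash
python3 st.py; python3 tilt.py y1 | tail -3
```

```text
38.65 [0.5175 0.1307 0.2105] along -0.08653126252748147 lat -0.005364370547186394 F 0.011768737472518526 force along -2.2040889647991437 [-0.4354 -2.1706 -3.3959] [-0.9955  0.2945  0.0148] 6.498477171731196 29.6564968675375
190 [141 142 143 144 145 146 147 148 226 265]
200 [226 266 298 301]
210 [216 217 218 221 224 266 301 310 312]
```

Call:
{"method": "move_arm", "body": {"targets": "-.03 -.1 0 0; -.03 -.1 0 0; -.05 -.15 0 0; -.06 -.2 0 0; -.09 -.3 0 0; -.12 -.4 0 0; -.12 -.4 0 0; -.12 -.4 0 0; -.15 -.5 0 0; -.15 -.5 0 0"}}

```text
time_s: 39.53
tcp_pos: [0.4943, 0.0533, 0.211]
ee_rot: [[0.957, -0.289, 0.0], [-0.289, -0.957, 0.0], [0.0, -0.0, -1.0]]
wrist_force: [-1.0, 0.4, -3.9]
gripper_width: 0.035
gripper_force: 29.7
```

```bash
python3 st.py; python3 tilt.py y2 | tail -3; python3 - <<'E'
import cv2,numpy as np
im=cv2.imread("pics/y2.png")
h=cv2.cvtColor(im,cv2.COLOR_BGR2HSV);m=((h[...,0]>14)&(h[...,0]<32)&(h[...,1]>75)&(h[...,2]>50)).astype(np.uint8)[60:235,0:330];k,_,st,ce=cv2.connectedComponentsWithStats(m)
print([((st[i]+[0,60,0,0,0]).tolist()) for i in range(1,k) if st[i,4]>80])
E
```

```text
39.5333 [0.4943 0.0533 0.211 ] along -0.16728042704265264 lat -0.005347880889697454 F -0.06898042704265264 force along 0.09532355535448339 [-0.9981  0.399  -3.8906] [-0.065   0.0356 -0.0095] 3.0137787355672816 29.738335562869906
190 [140 170 232 258 263 299 302 307 321]
200 [141 169 237 238 250 251 253 298 306 307 312 324]
210 [146 170 238 239 240 245 246 256 282 311 316 326]
[[230, 165, 48, 62, 2234], [173, 216, 39, 19, 691]]
```

The bowl is held firmly again with cheese inside. I'll check that the chute is empty and nothing was spilled.

```bash
python3 - <<'E'
import cv2,numpy as np
from station import *
for n,f0,(x0,y0,x1,y1) in(("top","top0",(140,150,300,285)),("scene","scene0",(200,100,330,260))):
    im=capture(n)["image"];cv2.imwrite(f"pics/y3_{n}.png",im)
    for nm,i in(("start",cv2.imread(f"pics/{f0}.png")),("now",im)):
        h=cv2.cvtColor(i[y0:y1,x0:x1],cv2.COLOR_BGR2HSV);m=((h[...,0]>14)&(h[...,0]<32)&(h[...,1]>95)&(h[...,2]>60)).astype(np.uint8);k,_,st,ce=cv2.connectedComponentsWithStats(m);print(n,nm,[((st[j]+[x0,y0,0,0,0]).tolist()) for j in range(1,k) if st[j,4]>12])
    a=cv2.imread(f"pics/{f0}.png")
print("chute px top", [cv2.imread("pics/y3_top.png")[y,x].tolist() for x,y in((168,203),(178,204),(183,195),(190,198),(187,208))],[cv2.imread("pics/top0.png")[y,x].tolist() for x,y in((168,203),(178,204),(183,195),(190,198),(187,208))])
E
```

```text
top start [[158, 161, 8, 9, 22], [149, 165, 7, 5, 15], [178, 191, 11, 9, 71], [166, 199, 19, 12, 144], [145, 275, 23, 10, 130]]
top now [[154, 163, 11, 9, 28]]
scene start [[253, 128, 6, 4, 19]]
scene now []
chute px top [[106, 111, 113], [106, 111, 114], [107, 113, 115], [160, 169, 167], [156, 163, 163]] [[76, 121, 145], [76, 121, 143], [75, 120, 142], [161, 187, 194], [153, 173, 178]]
```

Call:
{"method": "move_arm", "body": {"targets": "-.15 -.5 0 0; -.15 -.5 -.2 0; -.15 -.5 -.4 0; -.15 -.5 -.5 0; -.15 -.5 -.5 0; -.15 -.5 -.5 0; -.1 -.4 -.5 0; -.06 -.2 -.4 0; 0 0 -.3 0; 0 0 -.2 0"}}

```text
time_s: 40.52
tcp_pos: [0.4676, -0.0362, 0.1223]
ee_rot: [[0.957, -0.29, -0.001], [-0.29, -0.957, -0.0], [-0.001, 0.001, -1.0]]
wrist_force: [-0.9, 0.4, -2.8]
gripper_width: 0.035
gripper_force: 29.8
```

The chute is empty and no cheese is on the worktop. Now I'll lower the bowl to upright.

Call:
{"method": "move_arm", "body": {"targets": "0 0 -.3 0; 0 0 -.3 0; 0 0 -.3 0; 0 0 -.25 0; 0 0 -.25 0; 0 0 -.25 0; 0 0 -.25 0; 0 0 -.25 0; 0 0 -.25 0; 0 0 -.2 0"}}

```text
time_s: 41.35
tcp_pos: [0.4718, -0.0413, 0.0662]
ee_rot: [[0.959, -0.283, 0.006], [-0.283, -0.959, -0.01], [0.009, 0.008, -1.0]]
wrist_force: [-7.3, -31.0, 48.7]
gripper_width: 0.042
gripper_force: 30.2
```

```bash
python3 st.py
```

```text
41.35 [ 0.4718 -0.0413  0.0662] along -0.26440726833393774 lat 0.0003146577277530205 F -0.16610726833393774 force along -31.80413258861737 [ -7.3156 -31.0103  48.6626] [-8.8162  2.0054 -0.137 ] 3.6730876299258655 30.165005211069484
```

The squeeze resists rotation. I'll relieve it a little, then open in steps so that the bowl settles.

Call:
{"method": "move_arm", "body": {"targets": "0 0 .3 0; 0 0 .2 0; 0 0 0 0"}}

```text
time_s: 41.6
tcp_pos: [0.469, -0.0353, 0.0716]
ee_rot: [[0.957, -0.289, 0.003], [-0.289, -0.957, 0.001], [0.002, -0.002, -1.0]]
wrist_force: [0.6, 0.6, -4.0]
gripper_width: 0.035
gripper_force: 30.0
```

Call:
{"method": "move_arm", "body": {"targets": "0 0 0 0; 0 0 0 0", "gripper": 5}}

```text
time_s: 41.77
tcp_pos: [0.4679, -0.035, 0.07]
ee_rot: [[0.958, -0.288, -0.001], [-0.288, -0.958, -0.0], [-0.001, 0.0, -1.0]]
wrist_force: [-0.6, -0.0, -0.9]
gripper_width: 0.05
gripper_force: 0.3
```

```bash
python3 st.py; python3 tilt.py aa1|tail -2
```

```text
41.7667 [ 0.4679 -0.035   0.07  ] along -0.25946404497727904 lat -0.00526330046957732 F -0.16116404497727904 force along -0.2145543879090472 [-0.6429 -0.0311 -0.8797] [-0.0592  0.0386 -0.0622] 4.347280620604465 0.34901953709777445
200 [149 153 155 203 204 205 219 250 253 302 318]
210 [151 154 188 189 224 225 251 252 253 295 300 301 307 323]
```

Call:
{"method": "move_arm", "body": {"targets": "0 0 0 0; 0 0 0 0", "gripper": 8}}

```text
time_s: 41.98
tcp_pos: [0.4685, -0.0352, 0.0706]
ee_rot: [[0.958, -0.288, -0.0], [-0.288, -0.958, -0.0], [-0.0, 0.0, -1.0]]
wrist_force: [-0.4, -0.7, -0.6]
gripper_width: 0.085
gripper_force: 0.1
```

Call:
{"method": "move_arm", "body": {"targets": "0 0 0 0; 0 0 0 0", "gripper": 12}}

```text
time_s: 42.15
tcp_pos: [0.4684, -0.0354, 0.0708]
ee_rot: [[0.957, -0.289, 0.0], [-0.289, -0.957, -0.0], [0.0, -0.0, -1.0]]
wrist_force: [-0.2, -1.1, -0.5]
gripper_width: 0.127
gripper_force: 0.2
```

Call:
{"method": "move_arm", "body": {"targets": "0 0 0 0; 0 0 0 0; 0 0 0 0; 0 0 0 0", "gripper": 22}}

```text
time_s: 42.48
tcp_pos: [0.4682, -0.0355, 0.0708]
ee_rot: [[0.957, -0.289, 0.0], [-0.289, -0.957, -0.0], [0.0, -0.0, -1.0]]
wrist_force: [0.6, -0.5, 0.9]
gripper_width: 0.243
gripper_force: 0.2
```

Call:
{"method": "move_arm", "body": {"targets": "0 0 .6 0; 0 0 .8 0; 0 0 1 0; 0 0 1 0; 0 0 1 0; 0 0 1 0; 0 0 .5 0; 0 0 0 0; 0 0 0 0", "gripper": 46}}

```text
time_s: 43.23
tcp_pos: [0.4682, -0.0353, 0.2186]
ee_rot: [[0.957, -0.289, 0.001], [-0.289, -0.957, 0.001], [0.001, -0.001, -1.0]]
wrist_force: [0.2, -0.5, -0.1]
gripper_width: 0.529
gripper_force: 0.0
```

```bash
python3 find.py ab1 .485 .025 .06; python3 - <<'E'
import cv2,numpy as np
im=cv2.imread("pics/ab1.png")
h=cv2.cvtColor(im,cv2.COLOR_BGR2HSV);m=((h[...,0]>14)&(h[...,0]<32)&(h[...,1]>75)&(h[...,2]>50)).astype(np.uint8)[0:225];k,_,st,ce=cv2.connectedComponentsWithStats(m)
print([(st[i].tolist()) for i in range(1,k) if st[i,4]>80])
E
```

```text
43.2333 [ 0.46820876 -0.03534405  0.21857208] 0.5285052591811746
upright ((np.float64(0.8628925323486328), np.int64(320)), np.float64(0.46950000000000003), np.float64(-0.011499999999999972))
inverted ((np.float64(1.7909986278678798), np.int64(237)), np.float64(0.4545), np.float64(0.0840000000000001))
[[481, 0, 148, 29, 1299], [439, 31, 79, 60, 668], [526, 34, 114, 30, 1666], [369, 76, 38, 26, 484], [626, 78, 14, 26, 247], [335, 91, 17, 21, 129], [415, 92, 24, 19, 176], [353, 96, 13, 21, 104], [45, 101, 14, 14, 110], [319, 102, 22, 20, 150], [335, 103, 66, 45, 554], [405, 148, 17, 21, 160], [279, 156, 56, 66, 2142], [379, 156, 23, 19, 160], [358, 170, 19, 11, 85], [417, 173, 14, 14, 102]]
```

The bowl stands upright at (0.4695, -0.0115) with the cheese in it. Now the lid: over to it, with a quick recheck of its place.

Call:
{"method": "move_arm", "body": {"targets": "0 -1 0 0; 0 -1 0 0; 0 -1 0 0; 0 -1 0 0; 0 -1 -.3 0; 0 -1 -.3 0; 0 -1 -.3 0; 0 -1 -.3 0; -.04 -1 -.3 0; -.04 -.99 -.3 0"}}

```text
time_s: 44.12
tcp_pos: [0.465, -0.2862, 0.1708]
ee_rot: [[0.957, -0.289, -0.004], [-0.289, -0.957, 0.001], [-0.004, -0.0, -1.0]]
wrist_force: [0.5, -0.7, -0.2]
gripper_width: 0.531
gripper_force: 0.0
```

Call:
{"method": "move_arm", "body": {"targets": "0 0 0 0; 0 0 0 0"}}

```text
time_s: 44.28
tcp_pos: [0.4647, -0.2858, 0.1708]
ee_rot: [[0.957, -0.292, -0.005], [-0.292, -0.957, 0.002], [-0.005, -0.0, -1.0]]
wrist_force: [0.1, -0.2, -0.3]
gripper_width: 0.532
gripper_force: 0.0
```

```bash
sed 's/("upright",((.068,.07),(.0636,.07))),("inverted",((.068,.001),(.034,.07)))/("lid",((.072,.012),(.072,.0115))),/' find.py > findl.py; python3 findl.py ac1 .4665 -.285 .02; python3 - <<'E'
import sys
sys.path.insert(0,".")
from h import *
from station import *
s=sense();im=cv2.imread("pics/ac1.png");_,c=pickle.load(open("w3.pkl","rb"));addw("n",s,c)
print("knob px pred",proj("n",[[.4665,-.285,.012],[.4665,-.285,.051]]).round())
E
```

```text
44.2833 [ 0.46473819 -0.28577301  0.17076558] 0.532045636179347
lid ((np.float64(0.5645417606129366), np.int64(340)), np.float64(0.4665), np.float64(-0.2835))
knob px pred [[319. 184.]
 [319. 192.]]
```

Call:
{"method": "move_arm", "body": {"targets": ".07 .09 -.7 0; 0 0 -.9 0; 0 0 -.9 0; 0 0 -.9 0; 0 0 -.9 0; 0 0 -.8 0; 0 0 -.6 0; 0 0 -.33 0; 0 0 0 0; 0 0 0 0"}}

```text
time_s: 45.17
tcp_pos: [0.4684, -0.2825, 0.0228]
ee_rot: [[0.958, -0.288, 0.0], [-0.288, -0.958, -0.0], [0.0, 0.0, -1.0]]
wrist_force: [0.3, 0.4, 0.2]
gripper_width: 0.531
gripper_force: 0.0
```

Call:
{"method": "move_arm", "body": {"targets": "0 0 0 0; 0 0 0 0; 0 0 0 0; 0 0 0 0; 0 0 0 0; 0 0 0 0; 0 0 0 0", "gripper": 0}}

```text
time_s: 45.75
tcp_pos: [0.4683, -0.2832, 0.0233]
ee_rot: [[0.957, -0.289, 0.001], [-0.289, -0.957, -0.001], [0.001, 0.0, -1.0]]
wrist_force: [-0.2, -0.3, 6.1]
gripper_width: 0.288
gripper_force: 30.0
```

The lid is gripped, so I'll lift it and carry it over the bowl.

Call:
{"method": "move_arm", "body": {"targets": "0 0 .6 0; 0 0 1 0; 0 0 1 0; 0 0 1 0; 0 .4 .9 0; .01 .8 .5 0; .01 .9 0 0; .01 .9 0 0; .01 .9 0 0; .01 .9 0 0"}}

```text
time_s: 46.58
tcp_pos: [0.4686, -0.1619, 0.1471]
ee_rot: [[0.957, -0.29, -0.001], [-0.29, -0.957, 0.001], [-0.001, -0.0, -1.0]]
wrist_force: [-0.3, 0.4, -0.9]
gripper_width: 0.292
gripper_force: 30.0
```

Call:
{"method": "move_arm", "body": {"targets": ".01 .9 0 0; .01 .9 0 0; .01 .9 0 0; .01 .9 0 0; .01 .9 0 0; .01 .7 0 0; .01 .5 0 0; 0 .25 0 0; 0 0 0 0; 0 0 0 0"}}

```text
time_s: 47.42
tcp_pos: [0.4707, -0.0144, 0.1473]
ee_rot: [[0.957, -0.289, -0.001], [-0.289, -0.957, -0.0], [-0.001, 0.0, -1.0]]
wrist_force: [-0.4, 0.4, -1.4]
gripper_width: 0.285
gripper_force: 30.0
```

```bash
python3 find.py ad1 .4695 -.0115 .012; python3 - <<'E'
from station import *
s=sense();print(s["time_s"],s["tcp_pos"],s["gripper_width"],s["gripper_force"],s["ee_rot"][0])
E
```

```text
47.4167 [ 0.47066251 -0.01438094  0.14725502] 0.2846680032438298
upright ((np.float64(4.526270747608986), np.int64(281)), np.float64(0.4795), np.float64(0.0010000000000000148))
inverted ((np.float64(4.997343364514802), np.int64(342)), np.float64(0.4775), np.float64(-0.014999999999999989))
47.4667 [ 0.47070962 -0.01469964  0.14729404] 0.2865622394611295 29.999544247984886 [ 9.57192504e-01 -2.89451371e-01 -6.43377922e-04]
```

Call:
{"method": "move_arm", "body": {"targets": ".01 .1 -.3 0; 0 0 -.4 0; 0 0 -.4 0; 0 0 -.4 0; 0 0 -.3 0; 0 0 -.2 0; 0 0 -.15 0; 0 0 -.15 0; 0 0 -.1 0; 0 0 0 0"}}

```text
time_s: 48.3
tcp_pos: [0.471, -0.0118, 0.0872]
ee_rot: [[0.957, -0.289, -0.001], [-0.289, -0.957, -0.0], [-0.001, 0.0, -1.0]]
wrist_force: [-0.5, -0.2, -0.7]
gripper_width: 0.29
gripper_force: 30.0
```

```bash
python3 - <<'E'
from station import *
s=sense();print(s["time_s"],s["tcp_pos"],s["wrist_force"],s["moment"])
E
```

```text
48.3 [ 0.47102742 -0.01184898  0.08719688] [-0.47068024 -0.24918859 -0.66739854] [-0.04126876 -0.00595401  0.04342112]
```

Call:
{"method": "move_arm", "body": {"targets": "0 0 -.05 0; 0 0 -.04 0; 0 0 0 0"}}

```text
time_s: 48.55
tcp_pos: [0.4714, -0.0117, 0.0854]
ee_rot: [[0.957, -0.289, 0.001], [-0.289, -0.957, 0.0], [0.001, -0.0, -1.0]]
wrist_force: [-0.8, 0.0, -1.2]
gripper_width: 0.293
gripper_force: 30.0
```

Call:
{"method": "move_arm", "body": {"targets": "0 0 0 0; 0 0 0 0; 0 0 0 0; 0 0 0 0; 0 0 0 0; 0 0 0 0; 0 0 0 0", "gripper": 46}}

```text
time_s: 49.13
tcp_pos: [0.4712, -0.0118, 0.0853]
ee_rot: [[0.957, -0.289, 0.0], [-0.289, -0.957, -0.0], [0.0, 0.0, -1.0]]
wrist_force: [0.1, 0.1, -0.4]
gripper_width: 0.522
gripper_force: 0.0
```

Call:
{"method": "move_arm", "body": {"targets": "0 0 .4 0; 0 0 .8 0; 0 0 1 0; 0 0 1 0; 0 0 1 0; 0 -.6 1 0; 0 -1 .4 0; 0 -1 0 0; 0 -1 0 0; 0 0 0 0"}}

```text
time_s: 49.97
tcp_pos: [0.4709, -0.1043, 0.2255]
ee_rot: [[0.956, -0.292, 0.0], [-0.292, -0.956, -0.0], [0.0, 0.0, -1.0]]
wrist_force: [1.1, -0.3, -1.0]
gripper_width: 0.532
gripper_force: 0.0
```

```bash
sed 's/("upright",((.068,.07),(.0636,.07))),("inverted",((.068,.001),(.034,.07)))/("lid on",((.072,.074),(.072,.0735))),("lid 4mm high",((.072,.078),(.072,.0775))),("lid 4mm low",((.072,.07),(.072,.0695)))/' find.py > findm.py; python3 findm.py ae1 .4695 -.0115 .012; python3 - <<'E'
import cv2,numpy as np
from station import *
s=sense();print(s["time_s"],s["tcp_pos"])
t=capture("top")["image"];sc=capture("scene")["image"];cv2.imwrite("pics/ae_t.png",t);cv2.imwrite("pics/ae_s.png",sc)
for n,i in(("top",t),("scene",sc)):
    h=cv2.cvtColor(i,cv2.COLOR_BGR2HSV);m=((h[...,0]>14)&(h[...,0]<32)&(h[...,1]>95)&(h[...,2]>60)).astype(np.uint8);k,_,st,ce=cv2.connectedComponentsWithStats(m);print(n,[st[j].tolist() for j in range(1,k) if st[j,4]>14 and 140<st[j,0]<340 and 120<st[j,1]<290])
E
```

```text
49.9667 [ 0.47089724 -0.10433445  0.22552037] 0.5324808944728595
lid on ((np.float64(0.2973148360451818), np.int64(263)), np.float64(0.469), np.float64(-0.011499999999999986))
lid 4mm high ((np.float64(0.47768038236177884), np.int64(260)), np.float64(0.46849999999999997), np.float64(-0.012999999999999987))
lid 4mm low ((np.float64(0.21353383171827273), np.int64(266)), np.float64(0.4695), np.float64(-0.010499999999999985))
50.0167 [ 0.47087031 -0.10320948  0.2252397 ]
top [[308, 124, 9, 13, 57], [262, 127, 7, 9, 32], [294, 129, 11, 8, 36], [154, 158, 9, 14, 38], [143, 275, 28, 31, 448]]
scene [[176, 184, 23, 13, 171], [336, 221, 8, 5, 27]]
```

The lid sits level and centred: its disc fits at (0.469, -0.0115) at z ≈ 0.074, against the bowl at (0.4695, -0.0115). No stray cheese shows, so I'm handing in.

```bash
python3 -c "
from station import *
print(finish_job())"
```

```text
the job is handed in; nothing more can be done
None
```

The job is handed in at about 50 s. By camera check, the chute is empty and no stray cheese shows. The bowl stands upright with its lid level and centred. I could not count all five chunks or check the paddle's return, and the bowl slipped from the grip twice on the way, landing upright and empty each time.

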